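# Fetch the block plane from behind the glue and tins

### The arm

A 7-joint arm with a two-finger parallel gripper is mounted at the origin on the work surface. World frame = base frame: x ahead of the robot, y to its left, z up, the work surface at z = 0. Lengths are in m, angles in rad, forces in N, time in s.
With the tool pointing down it reaches from about 0.425 to 0.875 m from the base axis. Payload 4.7 kg.
Tool frame: the origin (TCP) lies midway between the tips of the shut fingers; the grasp point (between the pads) lies ctrl.grasp_offset behind it (ctrl.grasp_offset is the distance from the TCP to the grasp point, in m); z points along the fingers, y is the line along which they close (so a half turn about z gives the same grasp; the last joint's range is limited). The gripper opens to 87 mm and grips with 3 to 60 N. Pads are 19 mm wide; open, the fingers measure 117 mm over their backs; the gripper's body (75 mm by 190 mm) begins 51 mm behind the grasp point.
Start: joints at [-1.249, 0.321, -0.07, 1.45, 0.023, 1.371, -0.057], TCP at [0.197, 0.619, 0.194] pointing down, gripper open.
Joint ranges: [-2.86, 2.86], [-0.3, 2.09], [-1.38, 1.24], [0.06, 2.45], [-1.56, 4.7], [0.09, 2.05], [-2.69, 2.69]. Speed limits (rad/s): [2.57, 2.57, 3.14, 3.14, 3.14, 3.14, 3.14].

### API

Orientations are given as a rotation vector (axis times angle).
In Python, from bench import ctrl gives the robot as it stands. The module is installed in compiled form; this text tells all that it offers.
- The arm moves only by the tool jog_arm, never from a script. Its argument "moves" is one flat list of numbers, 7 for each row, row after row: the shift along the tool's x, y, z in units of 30 cm (1.0 is 30 cm), then the turn, a rotation vector about the tool's x, y, z in units of 60 degrees (1.0 is 60 degrees), then the gripper's target within -1 to 1 (fully open at 1, half-way at 0, shut at -1). In form: [x, y, z, wx, wy, wz, fingers, x, y, z, wx, wy, wz, fingers, ...]. A call has exactly 8 rows; each row is the pose to reach, as a shift and turn from the pose commanded when the call began, along the tool's axes at that moment; what a row does not reach only later rows make up. A row lasts 1/8 s, in which the tool goes at most 62.5 mm and 10.7 degrees, less where a joint would pass 70% of its speed; a pose out of reach is approached as far as the arm can. A call with a number of a shift or a turn outside -1 to 1 is refused whole. A call with a gripper value outside its range is refused whole. The fingers move at their own pace and stop on an object; "newtons" is the grip in N (left out, the last holds). Time passes only in rows, so rows that repeat a pose let the fingers close, or fill a call up. It gives the time, the measured TCP pose, the force, the opening and the grip force at its end, in the units of the state.
- ctrl.get_state(): the state, without advancing time (a new reading comes with each control period).
- ctrl.get_image(name): name is "scene" or "top" or "wrist"; returns a dict with "pixels" (384x512x3 uint8, red, green, blue), "fx", "fy", "cx", "cy" (pixels), "xyz" and "rotation" of the camera in the world; the wrist camera has in their place "tool_from_camera" (4x4, takes a point from camera to tool coordinates, whose origin is the TCP and whose axes are the flange's). Camera axes: x right, y up, looking along -z (the intrinsics and any distortion apply to the point x, -y, -z); pixel columns grow to the right and rows downward; lengths in m; the calibration is good to about 2 mm. A picture is of the moment at which its call begins: read the wrist's pose just before it. There is no depth.
- ctrl.close_job(): hands the job in; it is judged then, once.
The state is a dict: "time": time; "joint_positions": joint angles; "qd": joint speeds; "joint_torque": joint torques, N m; "position": TCP position; "tool_rot": TCP orientation; "ft_force": force on the tool from outside, world axes, zero at the start; "torque": the same for the moment, N m; "grip_width": opening from 0.0 (shut) to 1.0 (fully open); "grip_force": force on a finger pad.
Only numpy, scipy, OpenCV 4.12 (cv2) and the standard library are available. Lean on these libraries where they do the work, as an engineer would, in place of code of your own. Each camera call takes 0.05 s, during which the arm holds its last target. There are 200 camera calls.

### The job

The block plane lies in the trough of the wooden bench caddy, shut in behind the glue bottle, the round tin and the square tin. First stand all three containers aside on the black rubber mat; then fetch the plane and set it down gently, sole down, on the pine board in the bench hook, wholly on the board and lying along its length; then put the three containers back, each in the cell of the caddy that it came from. Keep the containers upright throughout.

Things in the scene. Friction and masses are not known exactly. Their poses are not given: they have to be found in the camera images.
- caddy: Fixed plywood caddy, 240 wide (y), 225 mm deep (x, away from the robot). Origin: on the bench, mid-width. Floor top 8 mm up. In front 3 cells, centres x -62, y -76/0/+76 mm, each 76 (x) by 72 mm inside, one container in each, in any order; rib tops 14, front lip 22, cell sides 26 mm high. Behind: trough x -19 to +85 mm, sides 45, back board 55 mm high, chisels behind it to 145 mm.
- block_plane: Small steel block plane, brass knob in front, 0.5 to 0.8 kg. Sole 160 (x) by 52 mm (y), origin at the sole's centre, on its underside. Parallel cheeks, 52 mm over their outsides, up to 36 mm high over the middle 80 mm: grip across them. Highest part 49 mm. Starts flat on the trough floor, lengthwise along the caddy's y, centre near caddy x +12 mm.
- glue_bottle: White round plastic glue bottle, 54 mm in diameter, straight up to 94 mm, then a shoulder and a narrow grey nozzle to 130 mm high. Up to 0.4 kg. Origin: centre of its underside. Stands upright in one of the caddy's cells, underside 8 mm above the bench.
- round_tin: Round steel tin with a press-in lid and a grey band, 54 mm in diameter (55 at the rim), 106 mm high, up to 0.45 kg. Origin: centre of its underside. Stands upright in one of the caddy's cells.
- square_tin: Square bright tin with a white label, 50 by 50 mm (sides along its x and y), 108 mm high; on top a black screw cap to 120 mm and a small wire handle. Up to 0.42 kg. Origin: centre of its underside. Stands upright in one of the caddy's cells, sides within 6 degrees of the caddy's axes.
- mat: The side area: black rubber mat fixed flat on the bench, 300 (its x) by 130 mm (its y), 6 mm thick. Origin: centre of its underside, on the bench. It lies to the left or the right of the caddy, the bench hook on the other side; its x points roughly away from the robot.
- workpiece: Fixed bench hook with a pine board on it (brown base), ready to be planed. Board pale, 240 mm long (its x, roughly away from the robot) by 100 mm wide (its y), upper face 32 mm above the bench. Origin: on the bench, under the middle of the board. Base 124 mm wide; the dark fence at the +x end is 3 mm lower than the board's face.
Things that resemble listed ones, but are neither listed nor needed, are in the scene too. Leave any orange look-alike of the glue_bottle alone.

How it is judged:
On the way, in this order (a step that is already met when the one before it is completed fails the run):
1. the glue bottle and both tins all stand upright on the rubber mat (x of glue_bottle in the frame of mat between -0.15 and 0.15 m and y of glue_bottle in the frame of mat between -0.065 and 0.065 m and z of glue_bottle in the frame of mat between 0.003 and 0.01 m and angle between each of glue_bottle, round_tin, square_tin's own z axis and vertical below 0.07 rad and x of round_tin in the frame of mat between -0.15 and 0.15 m and y of round_tin in the frame of mat between -0.065 and 0.065 m and z of round_tin in the frame of mat between 0.003 and 0.01 m and x of square_tin in the frame of mat between -0.15 and 0.15 m and y of square_tin in the frame of mat between -0.065 and 0.065 m and z of square_tin in the frame of mat between 0.003 and 0.01 m), for 0.2 s.
2. the block plane lies sole down on the pine board, wholly on it and along its length (x of block_plane in the frame of workpiece between -0.045 and 0.045 m and y of block_plane in the frame of workpiece between -0.027 and 0.027 m and z of block_plane in the frame of workpiece between 0.029 and 0.036 m and angle between block_plane's own z axis and vertical below 0.07 rad and angle between the x axis of block_plane and the x axis of workpiece, either way round below 0.21 rad and linear speed of block_plane below 0.02 m/s), for 0.2 s.
At the end, for the whole second after the job is handed in: The plane rests flat on the pine board (centre within 45 mm along and 27 mm across of the board's middle, within 12 degrees of its length), and the glue bottle, round tin and square tin each stand upright within 20 mm of where they started, in their own cells; all released and at rest (all of step 2 and distance of each of glue_bottle, round_tin, square_tin from where it was at the start of the episode below 0.02 m and angle between each of glue_bottle, round_tin, square_tin's own z axis and vertical below 0.07 rad and linear speed of each of glue_bottle, round_tin, square_tin below 0.02 m/s); the robot touches nothing.
It fails at once if a container is tipped over (angle between any of glue_bottle, round_tin, square_tin's own z axis and vertical above 0.7 rad).
It fails at once if the plane is dropped onto the pine board (x of block_plane in the frame of workpiece between -0.1 and 0.1 m and y of block_plane in the frame of workpiece between -0.05 and 0.05 m and z of block_plane in the frame of workpiece between 0.02 and 0.047 m and linear speed of block_plane above 0.5 m/s).
It also fails if it takes over 136 s, if anything falls off the work surface, if the arm or the gripper's body presses on something with over 40 N, if the wrist force passes 120 N, or if a joint passes its speed limit or range.

## Working session

There is one attempt and no reset: what is moved stays moved. The work goes in short steps, Python scripts to look and compute and a tool call to move; the robot and the scene stay as the last step left them, time stands still between calls to the robot, and variables do not carry over. Pictures are saved under pics/ and viewed, at most 14 in all, crops included, and the job is handed in when it is done.

Besides the shell and the picture viewer there is one more tool, called after "Emit:" as name(argument=value, ...), one argument or row to a line, values as JSON. jog_arm: Moves the arm, as the interface text tells. Its arguments: {"type":"object","properties":{"moves":{"type":"array"},"newtons":{"type":"number"}},"required":["moves"]}

```bash
mkdir -p pics
cat > h.py <<'E'
import numpy as np, cv2
from bench import ctrl
from scipy.spatial.transform import Rotation as R
def img(n):
    s=ctrl.get_state(); d=ctrl.get_image(n)
    if 'xyz' not in d:
        T=np.eye(4);T[:3,:3]=R.from_rotvec(s['tool_rot']).as_matrix();T[:3,3]=s['position']
        M=T@np.array(d['tool_from_camera']); d['P']=M[:3,3]; d['Rm']=M[:3,:3]
    else:
        d['P']=np.array(d['xyz']); r=np.array(d['rotation']); d['Rm']=r if r.shape==(3,3) else R.from_rotvec(r).as_matrix()
    return d
def ray(d,u,v,z):
    c=np.array([(u-d['cx'])/d['fx'],-(v-d['cy'])/d['fy'],-1.]); w=d['Rm']@c
    return d['P']+w*(z-d['P'][2])/w[2]
def proj(d,p):
    c=d['Rm'].T@(np.array(p)-d['P']); return d['cx']+d['fx']*c[0]/-c[2], d['cy']-d['fy']*c[1]/-c[2]
def save(d,n): cv2.imwrite('pics/'+n,d['pixels'][:,:,::-1])
E
python3 - <<'E'
from h import *
s=ctrl.get_state(); print(s, ctrl.grasp_offset)
for n in ('top','scene'):
    d=img(n); save(d,n+'1.png'); print(n,{k:v for k,v in d.items() if k!='pixels'})
    import pickle; pickle.dump(d,open(n+'1.pkl','wb'))
E
```

```text
{'time': 0.0, 'joint_positions': array([-1.24892436,  0.32182397, -0.07010629,  1.45168779,  0.022608  ,
        1.37082768, -0.05687067]), 'qd': array([ 0.00095886,  0.00229062,  0.00041583, -0.00043527,  0.0008279 ,
        0.00123971, -0.00103059]), 'joint_torque': array([ 8.58662133e-05, -4.91285169e+01, -4.03785193e-01, -3.12525630e+01,
       -6.39919331e-02,  4.35158762e-02,  1.69685436e-04]), 'position': array([0.1967592 , 0.6188446 , 0.19255471]), 'tool_rot': array([-4.81382843e-01, -3.10428964e+00,  3.06150172e-03]), 'ft_force': array([0.26661394, 0.18579267, 1.34575634]), 'torque': array([ 0.01711241,  0.03167117, -0.00348933]), 'grip_force': 0.0, 'grip_width': 1.000931887159983} 0.0187
top {'fx': 427.2350738712883, 'fy': 427.2350738712883, 'cx': 245.44071649809715, 'cy': 191.32782366373613, 'xyz': array([0.38822227, 0.00211872, 0.92613246]), 'rotation': array([ 0.144077  , -0.14458743, -1.56296808]), 'P': array([0.38822227, 0.00211872, 0.92613246]), 'Rm': array([[ 2.95667403e-03,  9.83135037e-01, -1.82857206e-01],
       [-9.99995450e-01,  3.01630094e-03,  4.79639535e-05],
       [ 5.98707404e-04,  1.82856232e-01,  9.83139481e-01]])}
scene {'fx': 439.6304084718523, 'fy': 439.6304084718523, 'cx': 250.07640170998903, 'cy': 194.87536151301782, 'xyz': array([ 1.05883245, -0.17331214,  0.806239  ]), 'rotation': array([0.52459359, 0.39051712, 1.21282043]), 'P': array([ 1.05883245, -0.17331214,  0.806239  ]), 'Rm': array([[ 0.30885308, -0.77664908,  0.54902274],
       [ 0.95108181,  0.25661814, -0.17201893],
       [-0.00729085,  0.57529412,  0.81791412]])}
```

View pics/top1.png

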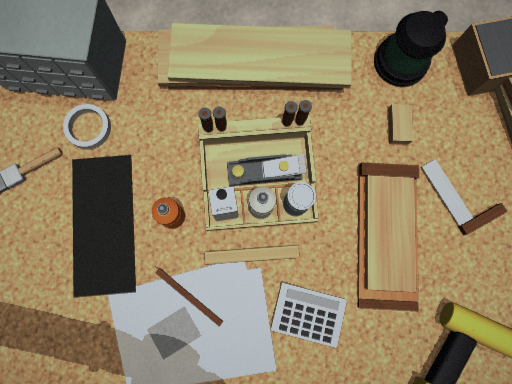

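View pics/scene1.png

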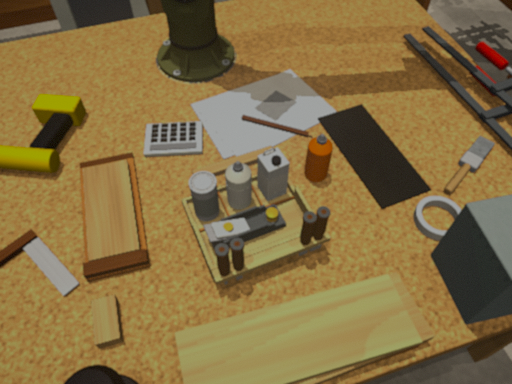

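Run:
```python
from h import *; import pickle
d=pickle.load(open('top1.pkl','rb')); im=d['pixels']
c=cv2.resize(im[110:235,140:330],None,fx=4,fy=4,interpolation=cv2.INTER_CUBIC); cv2.imwrite('pics/crop1.png',c[:,:,::-1])
hsv=cv2.cvtColor(im,cv2.COLOR_RGB2HSV)
m=((hsv[:,:,2]<55)).astype(np.uint8); m[:,:68]=0;m[:,140:]=0;m[:150]=0;m[300:]=0
c=max(cv2.findContours(m,0,2)[0],key=cv2.contourArea); r=cv2.minAreaRect(c); b=cv2.boxPoints(r)
print('mat',cv2.contourArea(c),r); print(np.array([ray(d,*p,0.006) for p in b]).round(3), ray(d,*r[0],.006))
# board: pale wood in hook
print(hsv[240,390],hsv[240,363],hsv[170,390],hsv[300,390])
m=((hsv[:,:,2]>150)&(hsv[:,:,1]<165)).astype(np.uint8); m[:,:362]=0;m[:,420:]=0;m[:160]=0;m[310:]=0
m=cv2.morphologyEx(m,cv2.MORPH_OPEN,np.ones((3,3)))
c=max(cv2.findContours(m,0,2)[0],key=cv2.contourArea); r=cv2.minAreaRect(c); b=cv2.boxPoints(r)
print('board',cv2.contourArea(c),r); print(np.array([ray(d,*p,0.032) for p in b]).round(3), ray(d,*r[0],.032))
```

```text
mat 8008.5 ((102.2528305053711, 225.45602416992188), (139.23008728027344, 61.418338775634766), 87.99044799804688)
[[0.636 0.394 0.006]
 [0.641 0.258 0.006]
 [0.34  0.232 0.006]
 [0.335 0.36  0.006]] [0.48349692 0.31086785 0.006     ]
[ 19 100 176] [ 12 145 151] [ 10 144  99] [ 10 152  84]
board 6242.5 ((393.5190734863281, 238.14389038085938), (57.61381530761719, 123.02002716064453), 3.066485643386841)
[[ 0.334 -0.235  0.032]
 [ 0.591 -0.261  0.032]
 [ 0.584 -0.384  0.032]
 [ 0.329 -0.351  0.032]] [ 0.45610964 -0.3072034   0.032     ]
```

View pics/crop1.png

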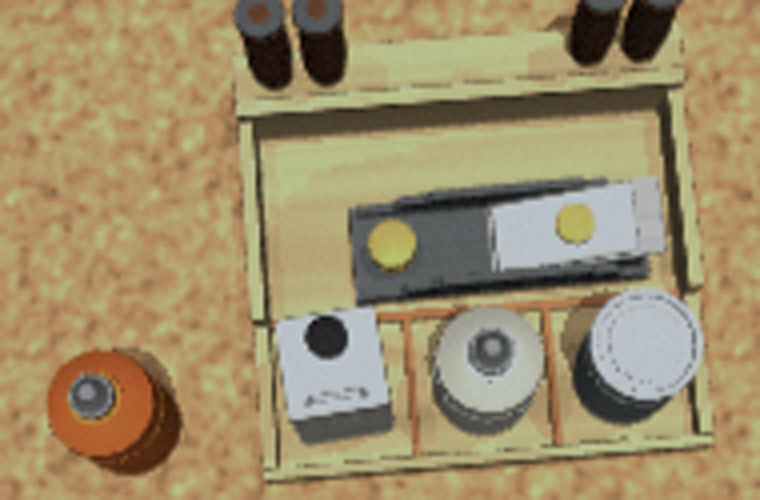

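The task's glue bottle is the white one in the middle cell, at px (262,198). The orange one at (163,209) stands outside the caddy and is the look-alike, so I leave it. The square tin is in the left cell (223,200) and the round tin in the right cell (301,196). The mat is on the left and the bench hook on the right.

```bash
cat >> h.py <<'E'
def plan(wps,pose=None):
    """wps: (rows,x,y,z,yawdeg of tool y,grip); prints jog rows"""
    s=ctrl.get_state(); p0=np.array(s['position']); R0=R.from_rotvec(s['tool_rot'])
    rel=lambda x,y,z,a:R.from_matrix(np.array([[-np.sin(a),np.cos(a),0],[np.cos(a),np.sin(a),0],[0,0,-1]]))
    prev=np.zeros(6);out=[]
    for n,x,y,z,a,g in wps:
        Rt=R.from_matrix(np.array([[-np.sin(np.radians(a)),np.cos(np.radians(a)),0],[np.cos(np.radians(a)),np.sin(np.radians(a)),0],[0,0,-1]]))
        t=np.r_[R0.inv().apply(np.array([x,y,z])-p0)/.3,(R0.inv()*Rt).as_rotvec()/np.radians(60)]
        st=t-prev
        w=' SLOW!' if max(np.linalg.norm(st[:3])*300/62.5,np.linalg.norm(st[3:])*60/10.7)>n else ''
        for i in range(n): out.append(np.r_[prev+st*(i+1)/n,g]); 
        prev=t
        if w: print(w,n,np.linalg.norm(st[:3])*300/62.5,np.linalg.norm(st[3:])*60/10.7)
    for r in out: print(', '.join('%.3f'%v for v in r)+',')
    if len(out)!=8: print('ROWS',len(out))
E
python3 - <<'E'
from h import *; import pickle
d=pickle.load(open('top1.pkl','rb')); e=pickle.load(open('scene1.pkl','rb'))
q=lambda u,v,z:ray(d,140+u/4,110+v/4,z)
L=q(268,478,.022);Rr=q(713,443,.022);BL=q(238,108,.055);BR=q(684,78,.055)
print('caddy corners',L,Rr,BL,BR,np.linalg.norm(L-Rr),np.linalg.norm((L-BL)[:2]))
yv=(L-Rr)[:2];yv/=np.linalg.norm(yv);phi=np.arctan2(-yv[0],yv[1]);yv2=(BL-BR)[:2];print('phi',np.degrees(phi),np.degrees(np.arctan2(-yv2[0],yv2[1])))
xa=np.array([np.cos(phi),np.sin(phi)]);ya=np.array([-xa[1],xa[0]])
O=(L+Rr)[:2]/2+xa*.1125;print('O',O)
f=lambda p:(round(float((p[:2]-O)@xa),4),round(float((p[:2]-O)@ya),4))
for n,p in dict(round=q(647,344,.114),glue=q(492,346,.138),sq=q(333,360,.116),orange=q(92,393,.130),planeL=q(357,253,.02),planeR=q(648,235,.02),knob=q(392,243,.057),ch1=q(258,8,.145),ch2=q(318,5,.145)).items(): print(n,p.round(4),f(p))
g=lambda c:O+xa*c[0]+ya*c[1]
for c in [(-.062,.076),(-.062,0),(-.062,-.076),(.012,0)]: print(c,g(c))
# scene check of chisels tops (.145) and tops
for n,u,v,z in [('c1',308,217,.145),('c2',320,212,.145),('c3',222,248,.145),('c4',236,243,.145),('glue',238,168,.138),('round',203,180,.114)]:
  p=ray(e,u,v,z);print('scene',n,p.round(4),f(p))
E
```

```text
caddy corners [0.47392992 0.08321918 0.022     ] [ 0.49324959 -0.15287105  0.022     ] [0.66732189 0.10000392 0.055     ] [ 0.68472369 -0.13726907  0.055     ] 0.23687939230137856 0.19411898840862493
phi 4.678189988621768 4.194610686783742
O [ 0.59571496 -0.02565053]
round [ 0.5304 -0.1066  0.114 ] (-0.0717, -0.0754)
glue [ 0.5251 -0.0308  0.138 ] (-0.0708, 0.0006)
sq [0.5218 0.0447 0.116 ] (-0.0679, 0.0761)
orange [0.5034 0.1571 0.13  ] (-0.0771, 0.1896)
planeL [0.5966 0.0374 0.02  ] (0.0061, 0.0628)
planeR [ 0.6072 -0.121   0.02  ] (0.0036, -0.096)
knob [0.5935 0.0177 0.057 ] (0.0014, 0.0434)
ch1 [0.6887 0.0814 0.145 ] (0.1014, 0.0991)
ch2 [0.6903 0.0525 0.145 ] (0.1006, 0.0702)
(-0.062, 0.076) [0.52772302 0.04503961]
(-0.062, 0) [ 0.53392151 -0.0307072 ]
(-0.062, -0.076) [ 0.54012001 -0.106454  ]
(0.012, 0) [ 0.60767498 -0.02467182]
scene c1 [0.6929 0.0485 0.145 ] (0.1029, 0.066)
scene c2 [0.6898 0.0729 0.145 ] (0.1018, 0.0905)
scene c3 [ 0.7048 -0.1135  0.145 ] (0.1016, -0.0964)
scene c4 [ 0.703  -0.0881  0.145 ] (0.1018, -0.071)
scene glue [ 0.5422 -0.0353  0.138 ] (-0.0541, -0.0053)
scene round [ 0.5309 -0.1049  0.114 ] (-0.0711, -0.0737)
```

Run:
```python
from h import *
plan([(8,.36,.345,.26,20,1)])
```

```text
-0.099, -0.088, -0.028, -0.000, 0.000, 0.109, 1.000,
-0.199, -0.176, -0.056, -0.000, 0.000, 0.218, 1.000,
-0.298, -0.265, -0.084, -0.001, 0.000, 0.327, 1.000,
-0.398, -0.353, -0.112, -0.001, 0.000, 0.436, 1.000,
-0.497, -0.441, -0.139, -0.001, 0.001, 0.545, 1.000,
-0.596, -0.529, -0.167, -0.001, 0.001, 0.655, 1.000,
-0.696, -0.618, -0.195, -0.001, 0.001, 0.764, 1.000,
-0.795, -0.706, -0.223, -0.001, 0.001, 0.873, 1.000,
```

Emit:
jog_arm(
  moves=[-0.1,-0.09,-0.03,0,0,0.11,1,-0.2,-0.18,-0.06,0,0,0.22,1,-0.3,-0.26,-0.08,0,0,0.33,1,-0.4,-0.35,-0.11,0,0,0.44,1,-0.5,-0.44,-0.14,0,0,0.55,1,-0.6,-0.53,-0.17,0,0,0.65,1,-0.7,-0.62,-0.2,0,0,0.76,1,-0.8,-0.71,-0.22,0,0,0.87,1],
  newtons=30,
)

```text
time: 1.1
position: [0.3616, 0.3425, 0.2598]
tool_rot: [-1.803, -2.573, -0.0]
ft_force: [0.1, 0.6, 0.2]
grip_width: 1.0
grip_force: 0.0
```

Run:
```python
from h import *
print(ctrl.get_state()['position'])
plan([(7,.5,.02,.30,4.7,1),(1,.5,.02,.30,4.7,1)])
```

```text
[0.3616141  0.34247169 0.25977387]
-0.167, 0.010, -0.019, -0.000, -0.000, 0.036, 1.000,
-0.334, 0.019, -0.038, -0.000, -0.000, 0.073, 1.000,
-0.500, 0.029, -0.057, -0.000, -0.000, 0.109, 1.000,
-0.667, 0.038, -0.077, -0.000, -0.000, 0.145, 1.000,
-0.834, 0.048, -0.096, -0.000, -0.000, 0.182, 1.000,
-1.001, 0.057, -0.115, -0.000, -0.000, 0.218, 1.000,
-1.168, 0.067, -0.134, -0.000, -0.000, 0.254, 1.000,
-1.168, 0.067, -0.134, -0.000, -0.000, 0.254, 1.000,
```

Emit:
jog_arm(
  moves=[-0.14,0.01,-0.02,0,0,0.04,1,-0.28,0.02,-0.04,0,0,0.08,1,-0.42,0.03,-0.06,0,0,0.12,1,-0.57,0.04,-0.08,0,0,0.16,1,-0.71,0.05,-0.1,0,0,0.2,1,-0.86,0.06,-0.12,0,0,0.23,1,-0.98,0.067,-0.134,0,0,0.254,1,-0.98,0.067,-0.134,0,0,0.254,1],
)

```text
time: 2.1
position: [0.4821, 0.0706, 0.3002]
tool_rot: [2.13, 2.308, 0.0]
ft_force: [-0.6, 1.6, -0.4]
grip_width: 1.001
grip_force: 0.0
```

Run:
```python
from h import *; import pickle
print(ctrl.get_state()['position'])
d=img('wrist'); save(d,'w1.png'); pickle.dump(d,open('w1.pkl','wb')); print(d['P'],d['Rm'].round(2))
```

```text
[0.48212041 0.07057879 0.30020862]
[0.47537412 0.1394512  0.49037006] [[ 1.   -0.08 -0.02]
 [ 0.08  0.96  0.25]
 [-0.   -0.25  0.97]]
```

View pics/w1.png

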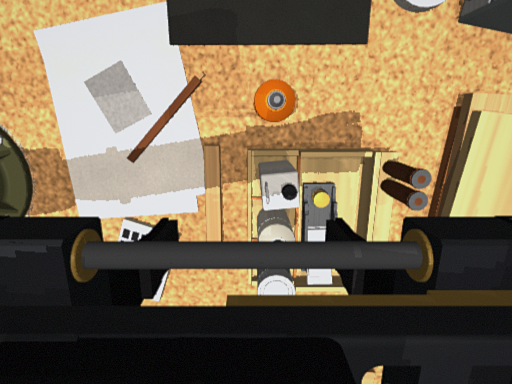

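The wrist view shows the square tin at about (280,185) with its cap at (289,191), the glue nozzle at (276,240), the round tin at (276,285) and the orange look-alike at (276,100). I'll check the tins' positions here against the top view.

Run:
```python
from h import *; import pickle
d=pickle.load(open('w1.pkl','rb'));t=pickle.load(open('top1.pkl','rb'))
q=lambda u,v,z:ray(t,140+u/4,110+v/4,z)
print('cap',ray(d,289,191,.128),q(326,336,.128)); print('round',ray(d,276,286,.114),q(647,344,.114)); print('orange',ray(d,276,100,.13),q(92,393,.13))
c=cv2.resize(d['pixels'][140:300,235:405],None,fx=4,fy=4,interpolation=cv2.INTER_CUBIC); cv2.imwrite('pics/crop2.png',c[:,:,::-1])
```

```text
cap [0.53049834 0.05068082 0.128     ] [0.53137156 0.0475014  0.128     ]
round [ 0.52992856 -0.09516493  0.114     ] [ 0.53043608 -0.1066094   0.114     ]
orange [0.50253487 0.15949122 0.13      ] [0.50343957 0.15708162 0.13      ]
```

View pics/crop2.png

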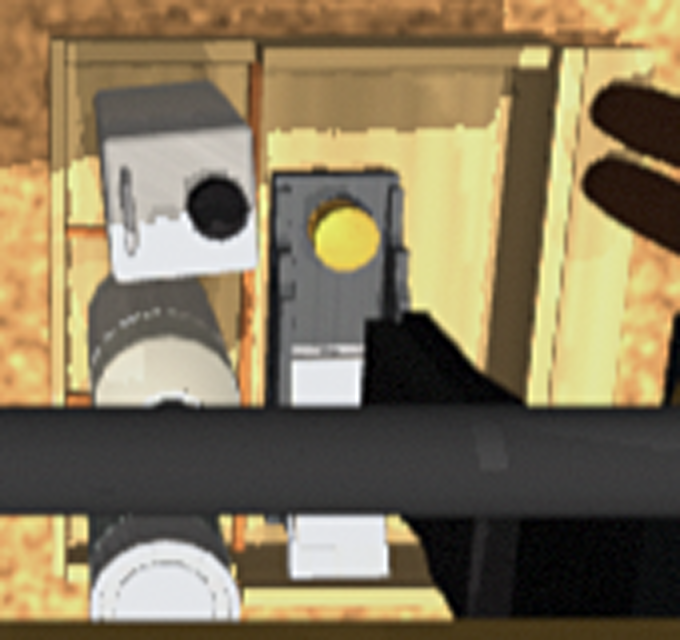

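Run:
```python
from h import *; import pickle
d=pickle.load(open('w1.pkl','rb'))
q=lambda u,v,z:ray(d,235+u/4,140+v/4,z)
C=np.array([q(105,137,.116),q(250,128,.116),q(258,268,.116),q(115,280,.116)]);print(C.round(4),C.mean(0))
for a,b in ((0,1),(3,2)):print(np.degrees(np.arctan2(*(C[b]-C[a])[1::-1])))
for a,b in ((3,0),(2,1)):print(np.degrees(np.arctan2(*(C[b]-C[a])[1::-1]))-90)
x,y=.522,.046
plan([(3,x,y,.20,8,1),(4,x,y,.076,8,1),(1,x,y,.076,8,1)])
```

```text
[[0.4939 0.0671 0.116 ]
 [0.5404 0.0739 0.116 ]
 [0.5488 0.0269 0.116 ]
 [0.5016 0.0189 0.116 ]] [0.52117734 0.04671078 0.116     ]
8.264578123064378
9.692835427197112
9.057394961444828
10.113922056300467
-0.034, 0.043, 0.111, -0.000, -0.000, -0.018, 1.000,
-0.068, 0.085, 0.222, -0.000, -0.000, -0.036, 1.000,
-0.102, 0.128, 0.333, -0.000, -0.001, -0.053, 1.000,
-0.102, 0.128, 0.436, -0.000, -0.001, -0.053, 1.000,
-0.102, 0.128, 0.539, -0.000, -0.001, -0.053, 1.000,
-0.102, 0.128, 0.643, -0.000, -0.001, -0.053, 1.000,
-0.102, 0.128, 0.746, -0.000, -0.001, -0.053, 1.000,
-0.102, 0.128, 0.746, -0.000, -0.001, -0.053, 1.000,
```

Emit:
jog_arm(
  moves=[-0.034,0.043,0.111,0,0,-0.02,1,-0.068,0.085,0.222,0,0,-0.05,1,-0.1,0.128,0.333,0,0,-0.07,1,-0.1,0.128,0.436,0,0,-0.07,1,-0.1,0.128,0.54,0,0,-0.07,1,-0.1,0.128,0.643,0,0,-0.07,1,-0.1,0.128,0.746,0,0,-0.07,1,-0.1,0.128,0.746,0,0,-0.07,1],
)

```text
time: 3.15
position: [0.5193, 0.0491, 0.0736]
tool_rot: [-2.032, -2.391, 0.007]
ft_force: [-0.1, -0.4, 0.4]
grip_width: 0.999
grip_force: 0.0
```

Emit:
jog_arm(
  moves=[0,0,0,0,0,0,-1,0,0,0,0,0,0,-1,0,0,0,0,0,0,-1,0,0,0,0,0,0,-1,0,0,0,0,0,0,-1,0,0,0,0,0,0,-1,0,0,0,0,0,0,-1,0,0,0,0,0,0,-1],
  newtons=30,
)

```text
time: 4.15
position: [0.5224, 0.0482, 0.0764]
tool_rot: [2.038, 2.391, 0.001]
ft_force: [-2.0, -0.5, 5.1]
grip_width: 0.573
grip_force: 30.0
```

Run:
```python
from h import *
s=ctrl.get_state();p=s['position'];print(s['time'],p,s['grip_width'],s['grip_force'],s['ft_force'])
m=np.array([.4835,.311]);a=np.radians(5.5);t=m+.095*np.array([np.cos(a),np.sin(a)]);print('tgt',t)
y=9
plan([(3,p[0],p[1],.235,y,-1),(5,p[0]+.02,p[1]+.2,.235,y,-1)])
```

```text
4.15 [0.52236264 0.0481765  0.07639217] 0.5732745390168572 29.96141105890274 [-2.03482099 -0.54660279  5.09946387]
tgt [0.57806264 0.32010535]
0.000, 0.000, -0.176, 0.000, -0.000, 0.001, -1.000,
0.000, 0.000, -0.352, 0.000, -0.000, 0.001, -1.000,
0.000, 0.000, -0.529, 0.000, -0.000, 0.002, -1.000,
0.130, 0.034, -0.529, 0.000, -0.000, 0.002, -1.000,
0.259, 0.069, -0.529, 0.000, -0.000, 0.002, -1.000,
0.389, 0.103, -0.529, 0.000, -0.000, 0.002, -1.000,
0.518, 0.137, -0.529, 0.000, -0.000, 0.002, -1.000,
0.648, 0.172, -0.528, 0.000, -0.000, 0.002, -1.000,
```

Emit:
jog_arm(
  moves=[0,0,-0.17,0,0,0,-1,0,0,-0.35,0,0,0,-1,0.02,0.01,-0.53,0,0,0,-1,0.18,0.07,-0.53,0,0,0,-1,0.35,0.13,-0.53,0,0,0,-1,0.52,0.2,-0.53,0,0,0,-1,0.7,0.27,-0.53,0,0,0,-1,0.866,0.328,-0.53,0,0,0,-1],
)

```text
time: 5.15
position: [0.5778, 0.3222, 0.2332]
tool_rot: [-2.037, -2.391, 0.003]
ft_force: [-0.1, 0.1, -2.0]
grip_width: 0.576
grip_force: 30.0
```

Run:
```python
from h import *
s=ctrl.get_state();p=s['position'];print(s['time'],p,s['grip_width'],s['ft_force'])
plan([(4,.578,.32,.10,9,-1),(3,.578,.32,.0755,9,-1),(1,.578,.32,.0755,9,-1)])
```

```text
5.15 [0.57780835 0.32219378 0.2332371 ] 0.5761615687500531 [-0.06877462  0.06219365 -1.95830963]
-0.002, 0.000, 0.111, -0.000, 0.000, 0.001, -1.000,
-0.003, 0.000, 0.222, -0.001, 0.000, 0.001, -1.000,
-0.005, 0.000, 0.333, -0.001, 0.001, 0.002, -1.000,
-0.007, 0.000, 0.444, -0.002, 0.001, 0.003, -1.000,
-0.007, 0.000, 0.471, -0.002, 0.001, 0.003, -1.000,
-0.007, 0.000, 0.499, -0.002, 0.001, 0.003, -1.000,
-0.007, 0.000, 0.526, -0.002, 0.001, 0.003, -1.000,
-0.007, 0.000, 0.526, -0.002, 0.001, 0.003, -1.000,
```

Emit:
jog_arm(
  moves=[-0.003,0,0.1,0,0,0,-1,-0.007,0,0.22,0,0,0,-1,-0.007,0,0.33,0,0,0,-1,-0.007,0,0.44,0,0,0,-1,-0.007,0,0.48,0,0,0,-1,-0.007,0,0.51,0,0,0,-1,-0.007,0,0.533,0,0,0,-1,-0.007,0,0.533,0,0,0,-1],
)

```text
time: 6.15
position: [0.5787, 0.3183, 0.0754]
tool_rot: [2.038, 2.391, 0.001]
ft_force: [0.2, 0.7, -2.4]
grip_width: 0.566
grip_force: 30.0
```

Run:
```python
from h import *;import pickle
s=ctrl.get_state();p=s['position'];print(s['time'],p,s['grip_width'],s['ft_force'])
d=pickle.load(open('w1.pkl','rb'));t=pickle.load(open('top1.pkl','rb'))
q=lambda u,v,z:ray(d,235+u/4,140+v/4,z)
for v in (380,410): print('glue edges',q(95,v,.102),q(240,v,.102))
print('round',q(92,600,.114),q(238,600,.114))
q=lambda u,v,z:ray(t,140+u/4,110+v/4,z)
print('top glue edges',q(433,360,.102),q(544,350,.102), 'round',q(590,344,.114),q(703,344,.114),q(647,288,.114),q(647,401,.114))
plan([(2,*p,9,0.8),(1,p[0],p[1],.10,9,.8),(2,p[0],p[1],.19,9,1),(3,.56,.17,.25,4.7,1)])
```

```text
6.15 [0.57865411 0.31825661 0.07543743] 0.5664522898141632 [ 0.19436516  0.73872253 -2.39222453]
glue edges [ 0.49890342 -0.02335354  0.102     ] [ 0.55025085 -0.01917265  0.102     ]
glue edges [ 0.49990928 -0.03483921  0.102     ] [ 0.55161334 -0.03062865  0.102     ]
round [ 0.50456936 -0.10379376  0.114     ] [ 0.55734285 -0.09949176  0.114     ]
top glue edges [ 0.52427996 -0.00346375  0.102     ] [ 0.52940332 -0.05775898  0.102     ] round [ 0.5303519  -0.07910918  0.114     ] [ 0.53051879 -0.13362823  0.114     ] [ 0.55802963 -0.10719283  0.114     ] [ 0.50269241 -0.10602278  0.114     ]
0.000, 0.000, 0.000, 0.000, -0.000, 0.001, 0.800,
0.000, 0.000, 0.000, 0.000, -0.000, 0.002, 0.800,
0.000, 0.000, -0.082, 0.000, -0.000, 0.002, 0.800,
0.000, 0.000, -0.232, 0.000, -0.000, 0.002, 1.000,
0.000, 0.000, -0.382, 0.000, -0.000, 0.002, 1.000,
-0.159, -0.046, -0.449, 0.000, -0.000, 0.026, 1.000,
-0.319, -0.093, -0.515, 0.000, -0.000, 0.050, 1.000,
-0.478, -0.140, -0.582, 0.000, -0.000, 0.074, 1.000,
```

Emit:
jog_arm(
  moves=[0,0,0.004,0,0,0,-1,0,0,0.004,0,0,0,0.8,0,0,0.004,0,0,0,0.8,0,0,0.004,0,0,0,0.8,0,0,-0.2,0,0,0,0.8,0,0,-0.4,0,0,0,1,-0.16,-0.05,-0.5,0,0,0.03,1,-0.34,-0.1,-0.55,0,0,0.05,1],
)

```text
time: 7.15
position: [0.5659, 0.2126, 0.2429]
tool_rot: [2.097, 2.337, 0.006]
ft_force: [0.1, -0.9, -0.0]
grip_width: 0.992
grip_force: 0.0
```

Run:
```python
from h import *;import pickle
s=ctrl.get_state();p=s['position'];print(s['time'],p,s['grip_width'],s['ft_force'])
d=img('top'); save(d,'top2.png'); 
plan([(5,.5255,-.0308,.235,4.7,1),(3,.5255,-.0308,.15,4.7,1)])
```

```text
7.15 [0.56586282 0.21261133 0.24291165] 0.9921808682371972 [ 0.05941044 -0.88815255 -0.01857371]
-0.151, -0.042, 0.007, 0.001, 0.001, 0.003, 1.000,
-0.303, -0.085, 0.014, 0.002, 0.001, 0.005, 1.000,
-0.454, -0.127, 0.021, 0.003, 0.002, 0.008, 1.000,
-0.605, -0.170, 0.028, 0.004, 0.002, 0.010, 1.000,
-0.756, -0.212, 0.035, 0.005, 0.003, 0.013, 1.000,
-0.756, -0.213, 0.129, 0.005, 0.003, 0.013, 1.000,
-0.756, -0.213, 0.224, 0.005, 0.003, 0.013, 1.000,
-0.756, -0.214, 0.318, 0.005, 0.003, 0.013, 1.000,
```

View pics/top2.png

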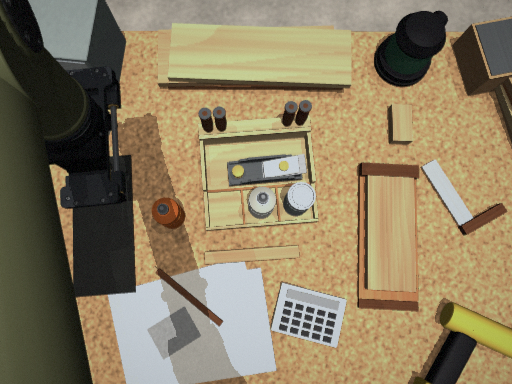

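Emit:
jog_arm(
  moves=[-0.15,-0.04,0,0,0,0,1,-0.3,-0.08,0,0,0,0,1,-0.45,-0.125,0,0,0,0,1,-0.6,-0.17,0,0,0,0.01,1,-0.75,-0.21,0.02,0,0,0.013,1,-0.75,-0.21,0.12,0,0,0.013,1,-0.75,-0.21,0.22,0,0,0.013,1,-0.75,-0.21,0.22,0,0,0.013,1],
)

```text
time: 8.2
position: [0.5247, -0.0178, 0.1724]
tool_rot: [-2.114, -2.32, 0.005]
ft_force: [0.6, -0.0, 0.3]
grip_width: 1.001
grip_force: 0.0
```

Run:
```python
from h import *;import pickle
s=ctrl.get_state();p=s['position'];print(s['time'],p,s['grip_width'],s['ft_force'])
plan([(3,.5255,-.0308,.075,4.7,1),(1,.5255,-.0308,.075,4.7,1),(4,.5255,-.0308,.075,4.7,-1)])
```

```text
8.2 [ 0.52472185 -0.01781523  0.17242252] 1.0013855144183523 [ 0.56655457 -0.03518675  0.34044175]
-0.014, -0.000, 0.108, -0.001, 0.000, 0.003, 1.000,
-0.029, -0.000, 0.216, -0.003, 0.000, 0.007, 1.000,
-0.043, -0.000, 0.325, -0.004, 0.000, 0.010, 1.000,
-0.043, -0.000, 0.325, -0.004, 0.000, 0.010, 1.000,
-0.043, -0.000, 0.325, -0.004, 0.000, 0.010, -1.000,
-0.043, -0.000, 0.325, -0.004, 0.000, 0.010, -1.000,
-0.043, -0.000, 0.325, -0.004, 0.000, 0.010, -1.000,
-0.043, -0.000, 0.325, -0.004, 0.000, 0.010, -1.000,
```

Emit:
jog_arm(
  moves=[-0.04,0,0.05,0,0,0,1,-0.04,0,0.14,0,0,0.01,1,-0.04,0,0.23,0,0,0.01,1,-0.04,0,0.325,0,0,0.01,1,-0.04,0,0.325,0,0,0.01,-1,-0.04,0,0.325,0,0,0.01,-1,-0.04,0,0.325,0,0,0.01,-1,-0.04,0,0.325,0,0,0.01,-1],
  newtons=25,
)

```text
time: 9.2
position: [0.5282, -0.0296, 0.0777]
tool_rot: [2.127, 2.311, 0.002]
ft_force: [-0.4, -0.1, 0.5]
grip_width: 0.627
grip_force: 0.8
```

Run:
```python
from h import *;import pickle
s=ctrl.get_state();p=s['position'];print(s['time'],p,s['grip_width'],s['grip_force'],s['ft_force'],s['tool_rot'])
plan([(3,p[0],p[1],.235,4.7,-1),(5,p[0]-.02,p[1]+.27,.235,4.7,-1)])
```

```text
9.2 [ 0.52824773 -0.02963244  0.07766495] 0.6266828041103094 0.8209102899127174 [-0.42313691 -0.12681258  0.48693994] [2.12681513 2.31095162 0.00237722]
0.000, 0.000, -0.175, 0.001, -0.000, 0.000, -1.000,
0.000, 0.001, -0.350, 0.001, -0.000, 0.001, -1.000,
0.000, 0.001, -0.524, 0.002, -0.000, 0.001, -1.000,
0.181, 0.003, -0.524, 0.002, -0.000, 0.001, -1.000,
0.361, 0.004, -0.524, 0.002, -0.000, 0.001, -1.000,
0.542, 0.006, -0.524, 0.002, -0.000, 0.001, -1.000,
0.722, 0.007, -0.524, 0.002, -0.000, 0.001, -1.000,
0.903, 0.009, -0.524, 0.002, -0.000, 0.001, -1.000,
```

Emit:
jog_arm(
  moves=[0,0,0,0,0,0,-1,0,0,0,0,0,0,-1,0,0,-0.15,0,0,0,-1,0,0,-0.33,0,0,0,-1,0.02,0,-0.52,0,0,0,-1,0.2,-0.01,-0.54,0,0,0,-1,0.38,-0.03,-0.54,0,0,0,-1,0.56,-0.05,-0.54,0,0,0,-1],
)

```text
time: 10.2
position: [0.4985, 0.1383, 0.2391]
tool_rot: [2.128, 2.311, 0.003]
ft_force: [1.0, 0.4, 0.3]
grip_width: 0.005
grip_force: 0.0
```

Run:
```python
from h import *;import pickle
s=ctrl.get_state();p=s['position'];print(s['time'],p,s['grip_width'],s['grip_force'],s['ft_force'],s['tool_rot'])
plan([(4,.4835,.311,.235,4.7,-1),(3,.4835,.311,.11,4.7,-1),(1,.4835,.311,.09,4.7,-1)])
```

```text
10.2 [0.49849732 0.13825237 0.23907186] 0.004902540257799472 0.0 [1.04256306 0.41020705 0.34874669] [2.12757795 2.31106337 0.00263371]
0.144, -0.001, 0.004, 0.000, -0.000, 0.000, -1.000,
0.289, -0.001, 0.007, 0.001, -0.000, 0.000, -1.000,
0.433, -0.002, 0.011, 0.001, -0.001, 0.000, -1.000,
0.578, -0.002, 0.014, 0.001, -0.001, 0.001, -1.000,
0.578, -0.003, 0.153, 0.001, -0.001, 0.001, -1.000,
0.578, -0.003, 0.292, 0.001, -0.001, 0.001, -1.000,
0.578, -0.003, 0.431, 0.001, -0.001, 0.001, -1.000,
0.578, -0.003, 0.497, 0.001, -0.001, 0.001, -1.000,
```

The grip is empty, so the bottle slipped out. I'll look before doing anything else.

Run:
```python
from h import *
d=img('top'); e=img('scene'); a=cv2.resize(d['pixels'][100:300,60:330],(540,400)); b=cv2.resize(e['pixels'][100:300,150:440],(580,400)) 
o=np.zeros((400,800,3),np.uint8); o=np.hstack([cv2.resize(a,(400,296)),cv2.resize(b,(400,276))[:276]] if 0 else [cv2.resize(a,(400,300)),cv2.resize(b,(400,300))])
cv2.imwrite('pics/slip.png',o[:,:,::-1])
```

```text
(no output)
```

View pics/slip.png

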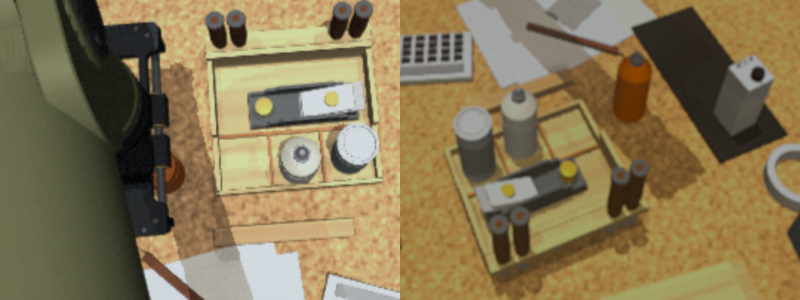

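The bottle still stands upright in its cell, a few mm nearer the robot: its nozzle is at about (264,201) in the top image, against (263,196.5) before. The square tin stands upright on the mat. I'll re-measure the bottle and grip lower and harder, and confirm the grip before lifting.

Run:
```python
from h import *
d=img('top'); im=d['pixels']; hsv=cv2.cvtColor(im,cv2.COLOR_RGB2HSV)
c=cv2.resize(im[170:230,200:325],None,fx=6,fy=6,interpolation=cv2.INTER_CUBIC); cv2.imwrite('pics/b.png',c[:,:,::-1])
s=ctrl.get_state();print(s['position'],s['tool_rot'])
plan([(6,.52,-.035,.23,4.7,1),(2,.52,-.035,.2,4.7,1)])
```

```text
[0.49768003 0.14031137 0.23832452] [-2.11896334e+00 -2.31870606e+00 -1.99506843e-04]
-0.098, 0.004, 0.005, -0.000, -0.000, 0.001, 1.000,
-0.196, 0.007, 0.009, -0.000, -0.000, 0.003, 1.000,
-0.294, 0.011, 0.014, -0.000, -0.000, 0.004, 1.000,
-0.392, 0.014, 0.018, -0.000, -0.000, 0.005, 1.000,
-0.491, 0.018, 0.023, -0.000, -0.000, 0.006, 1.000,
-0.589, 0.022, 0.027, -0.000, -0.000, 0.008, 1.000,
-0.589, 0.022, 0.077, -0.000, -0.000, 0.008, 1.000,
-0.589, 0.022, 0.127, -0.000, -0.000, 0.008, 1.000,
```

View pics/b.png

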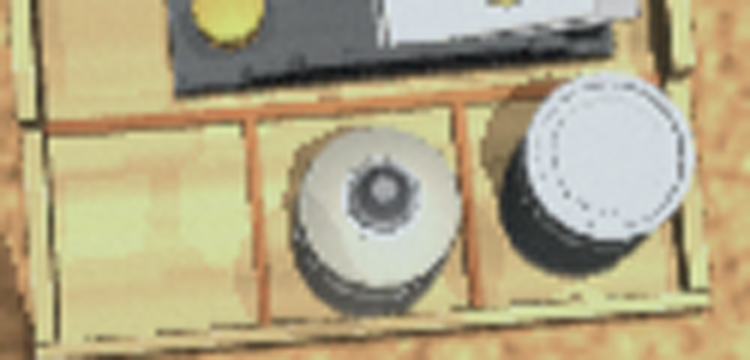

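Emit:
jog_arm(
  moves=[-0.1,0,0,0,0,0,1,-0.2,0.01,0,0,0,0,1,-0.3,0.01,0,0,0,0,1,-0.4,0.01,0.02,0,0,0,1,-0.5,0.01,0.03,0,0,0,1,-0.58,0.01,0.03,0,0,0.01,1,-0.58,0.01,0.12,0,0,0.01,1,-0.58,0.01,0.2,0,0,0.01,1],
)

```text
time: 11.35
position: [0.5161, -0.0388, 0.1782]
tool_rot: [2.143, 2.296, 0.001]
ft_force: [-0.1, 0.0, 0.0]
grip_width: 0.831
grip_force: 0.0
```

Run:
```python
from h import *
import pickle
d=img('top');g=ray(d,263.8,201.3,.138); g2=(ray(d,200+297/6,170+215/6,.102)+ray(d,200+462/6,170+205/6,.102))/2
print(g,g2)
s=ctrl.get_state();print(s['position'],s['tool_rot'])
x,y=g[:2]
plan([(1,x,y,.165,4.7,1),(3,x,y,.0715,4.7,1),(1,x,y,.0715,4.7,1),(3,x,y,.0715,4.7,-1)])
```

```text
[ 0.51596426 -0.0322763   0.138     ] [ 0.51448752 -0.03274895  0.102     ]
[ 0.51384036 -0.03850942  0.17483667] [-2.14085412 -2.29555376  0.00606151]
0.020, 0.009, 0.033, -0.004, 0.001, -0.012, 1.000,
0.020, 0.009, 0.137, -0.004, 0.001, -0.012, 1.000,
0.020, 0.010, 0.241, -0.004, 0.001, -0.012, 1.000,
0.020, 0.010, 0.344, -0.004, 0.001, -0.012, 1.000,
0.020, 0.010, 0.344, -0.004, 0.001, -0.012, 1.000,
0.020, 0.010, 0.344, -0.004, 0.001, -0.012, -1.000,
0.020, 0.010, 0.344, -0.004, 0.001, -0.012, -1.000,
0.020, 0.010, 0.344, -0.004, 0.001, -0.012, -1.000,
```

Emit:
jog_arm(
  moves=[0.02,0.01,0.03,0,0,-0.01,1,0.02,0.01,0.1,0,0,-0.01,1,0.02,0.01,0.2,0,0,-0.01,1,0.02,0.01,0.3,0,0,-0.01,1,0.02,0.01,0.345,0,0,-0.01,1,0.02,0.01,0.345,0,0,-0.01,1,0.02,0.01,0.345,0,0,-0.01,-1,0.02,0.01,0.345,0,0,-0.01,-1],
  newtons=50,
)

```text
time: 12.4
position: [0.5196, -0.0304, 0.0764]
tool_rot: [2.127, 2.311, 0.003]
ft_force: [-0.5, 0.1, 0.4]
grip_width: 0.856
grip_force: 0.0
```

Emit:
jog_arm(
  moves=[0,0,0,0,0,0,-1,0,0,0,0,0,0,-1,0,0,0,0,0,0,-1,0,0,0,0,0,0,-1,0,0,0,0,0,0,-1,0,0,0,0,0,0,-1,0,0,0,0,0,0,-1,0,0,0,0,0,0,-1],
)

```text
time: 13.4
position: [0.5173, -0.0306, 0.0756]
tool_rot: [-2.126, -2.31, 0.002]
ft_force: [-4.5, -0.1, 6.2]
grip_width: 0.563
grip_force: 51.1
```

Emit:
jog_arm(
  moves=[0,0,-0.01,0,0,0,-1,0,0,-0.02,0,0,0,-1,0,0,-0.03,0,0,0,-1,0,0,-0.04,0,0,0,-1,0,0,-0.05,0,0,0,-1,0,0,-0.06,0,0,0,-1,0,0,-0.06,0,0,0,-1,0,0,-0.06,0,0,0,-1],
)

```text
time: 14.4
position: [0.5186, -0.0304, 0.0931]
tool_rot: [-2.128, -2.311, -0.0]
ft_force: [0.6, 0.0, -3.1]
grip_width: 0.56
grip_force: 49.9
```

Emit:
jog_arm(
  moves=[0,0,-0.12,0,0,0,-1,0,0,-0.25,0,0,0,-1,0,0,-0.38,0,0,0,-1,0.1,0,-0.49,0,0,0,-1,0.25,-0.01,-0.5,0,0,0,-1,0.4,-0.02,-0.5,0,0,0,-1,0.55,-0.02,-0.5,0,0,0,-1,0.7,-0.03,-0.5,0,0,0,-1],
)

```text
time: 15.4
position: [0.492, 0.1794, 0.243]
tool_rot: [-2.128, -2.311, -0.0]
ft_force: [-0.7, 0.3, -3.3]
grip_width: 0.561
grip_force: 50.4
```

Run:
```python
from h import *
s=ctrl.get_state();print(s['position'],s['tool_rot'],s['grip_width'],s['ft_force'])
plan([(4,.4835,.311,.235,4.7,-1),(2,.4835,.311,.16,4.7,-1),(2,.4835,.311,.11,4.7,-1)])
```

```text
[0.49199885 0.17936855 0.2430158 ] [-2.12791614e+00 -2.31117427e+00 -2.33995145e-04] 0.5614113016299533 [-0.73191708  0.32337231 -3.29417048]
0.110, 0.002, 0.007, 0.000, -0.000, 0.000, -1.000,
0.220, 0.004, 0.013, 0.000, -0.000, 0.000, -1.000,
0.330, 0.006, 0.020, 0.000, -0.000, 0.000, -1.000,
0.440, 0.008, 0.027, 0.000, -0.000, 0.000, -1.000,
0.440, 0.008, 0.152, 0.000, -0.000, 0.000, -1.000,
0.440, 0.008, 0.277, 0.000, -0.000, 0.000, -1.000,
0.440, 0.008, 0.360, 0.000, -0.000, 0.000, -1.000,
0.440, 0.008, 0.443, 0.000, -0.000, 0.000, -1.000,
```

Emit:
jog_arm(
  moves=[0.11,0,0,0,0,0,-1,0.22,0,0.01,0,0,0,-1,0.33,0,0.02,0,0,0,-1,0.43,0.01,0.03,0,0,0,-1,0.43,0.01,0.14,0,0,0,-1,0.43,0.01,0.26,0,0,0,-1,0.43,0.01,0.38,0,0,0,-1,0.43,0.01,0.48,0,0,0,-1],
)

```text
time: 16.4
position: [0.4844, 0.3068, 0.0974]
tool_rot: [2.128, 2.311, -0.002]
ft_force: [-0.4, 0.3, -3.8]
grip_width: 0.562
grip_force: 50.4
```

Run:
```python
from h import *
d=img('scene');s=ctrl.get_state();print(s['position'],s['grip_width'],s['ft_force'])
c=cv2.resize(d['pixels'][90:230,290:440],(600,560)); cv2.imwrite('pics/g3.png',c[:,:,::-1])
```

```text
[0.48211276 0.30514079 0.09326797] 0.5624639308965366 [-1.67518973 -1.04229735 -6.26580721]
```

View pics/g3.png

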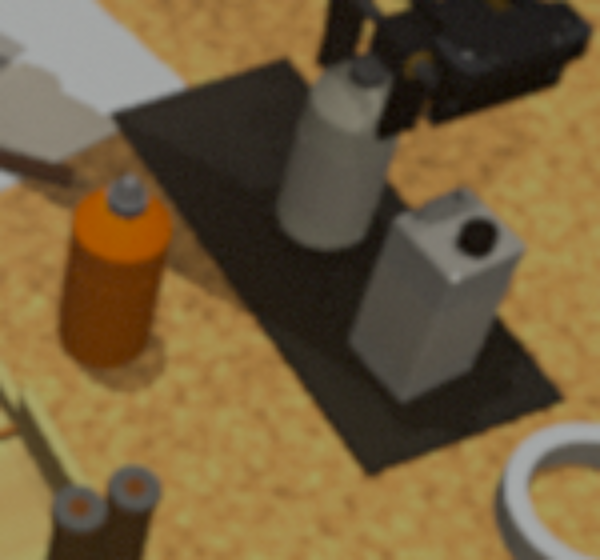

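Run:
```python
from h import *
d=img('scene');s=ctrl.get_state();p=s['position'];print(p,s['grip_width'],s['ft_force'],s['torque'])
for z in (.006,.02,.03,.10,.13,.14,.15,.16): print(z,[tuple(4*(np.array(proj(d,(p[0]+dx,p[1]+dy,z)))-[290,90])) for dx,dy in ((0,0),)])
for sx in (-1,1): print('tip',4*(np.array(proj(d,(p[0]+sx*.025,p[1],p[2])))-[290,90]))
```

```text
[0.48210523 0.30518006 0.09519523] 0.5569082932846018 [-0.90581249 -0.45589677 -3.98434081] [-0.1226441   0.14478007 -0.03193741]
0.006 [(np.float64(312.3655072118372), np.float64(235.32907956989334))]
0.02 [(np.float64(317.38072429938825), np.float64(219.71303711059295))]
0.03 [(np.float64(321.03104056881443), np.float64(208.3469301488965))]
0.1 [(np.float64(348.29529651389566), np.float64(123.453341092411))]
0.13 [(np.float64(360.98381677532325), np.float64(83.94468818883365))]
0.14 [(np.float64(365.35992696501125), np.float64(70.31865339596783))]
0.15 [(np.float64(369.8125426208642), np.float64(56.45440107689285))]
0.16 [(np.float64(374.34368769816774), np.float64(42.34562917705523))]
tip [325.67982042  99.25792426]
tip [367.55052566 160.79813619]
```

Emit:
jog_arm(
  moves=[0,0,0.002,0,0,0,-1,0,0,0.004,0,0,0,-1,0,0,0.006,0,0,0,-1,0,0,0.008,0,0,0,-1,0,0,0.01,0,0,0,-1,0,0,0.012,0,0,0,-1,0,0,0.014,0,0,0,-1,0,0,0.014,0,0,0,-1],
)

```text
time: 17.5
position: [0.4846, 0.3068, 0.0949]
tool_rot: [-2.128, -2.312, 0.0]
ft_force: [0.7, 0.7, -2.8]
grip_width: 0.563
grip_force: 50.4
```

Emit:
jog_arm(
  moves=[0,0,0.005,0,0,0,-1,0,0,0.01,0,0,0,-1,0,0,0.015,0,0,0,-1,0,0,0.02,0,0,0,-1,0,0,0.025,0,0,0,-1,0,0,0.03,0,0,0,-1,0,0,0.03,0,0,0,-1,0,0,0.03,0,0,0,-1],
)

```text
time: 18.5
position: [0.4847, 0.3069, 0.086]
tool_rot: [2.127, 2.311, 0.0]
ft_force: [0.2, -0.5, -4.3]
grip_width: 0.56
grip_force: 50.4
```

Run:
```python
from h import *
d=img('scene');s=ctrl.get_state();print(s['position'],s['grip_width'],s['ft_force'])
im=cv2.resize(d['pixels'][90:230,290:440],(600,560)); g=cv2.cvtColor(im,cv2.COLOR_RGB2GRAY)
print('nozzle col 370 rows',[(r,int(g[r,368])) for r in range(30,120,6)])
```

```text
[0.48466598 0.30691429 0.08605752] 0.560618788431807 [ 0.92859166 -0.57401236 -3.37452883]
nozzle col 370 rows [(30, 48), (36, 45), (42, 63), (48, 67), (54, 47), (60, 32), (66, 30), (72, 40), (78, 50), (84, 55), (90, 55), (96, 51), (102, 65), (108, 109), (114, 118)]
```

Emit:
jog_arm(
  moves=[0,0,0.006,0,0,0,-1,0,0,0.012,0,0,0,-1,0,0,0.018,0,0,0,-1,0,0,0.024,0,0,0,-1,0,0,0.03,0,0,0,-1,0,0,0.034,0,0,0,-1,0,0,0.036,0,0,0,-1,0,0,0.036,0,0,0,-1],
)

```text
time: 19.55
position: [0.4846, 0.3069, 0.0752]
tool_rot: [2.128, 2.312, 0.0]
ft_force: [-1.4, -0.0, -3.1]
grip_width: 0.564
grip_force: 50.4
```

Emit:
jog_arm(
  moves=[0,0,0.002,0,0,0,-1,0,0,0.004,0,0,0,-1,0,0,0.006,0,0,0,-1,0,0,0.008,0,0,0,-1,0,0,0.01,0,0,0,-1,0,0,0.01,0,0,0,-1,0,0,0.01,0,0,0,-1,0,0,0.01,0,0,0,-1],
)

```text
time: 20.55
position: [0.4847, 0.3073, 0.0735]
tool_rot: [-2.127, -2.311, -0.001]
ft_force: [-3.1, -1.6, 6.4]
grip_width: 0.564
grip_force: 53.1
```

Emit:
jog_arm(
  moves=[0,0,-0.005,0,0,0,-1,0,0,-0.005,0,0,0,0.9,0,0,-0.005,0,0,0,0.9,0,0,-0.005,0,0,0,0.9,0,0,-0.15,0,0,0,0.9,0,0,-0.35,0,0,0,1,0,0,-0.54,0,0,0,1,-0.15,0,-0.56,0,0,0,1],
)

```text
time: 21.55
position: [0.4897, 0.2666, 0.2451]
tool_rot: [2.119, 2.318, 0.015]
ft_force: [-0.0, -1.0, -0.2]
grip_width: 1.0
grip_force: 0.0
```

Run:
```python
from h import *
s=ctrl.get_state();print(s['position'],s['grip_width'],s['ft_force'])
plan([(8,.5305,-.1063,.22,4.7,1)])
```

```text
[0.48971955 0.26663536 0.24511491] 0.9995499898786888 [-0.02998478 -1.03122846 -0.23611265]
-0.156, 0.003, 0.010, 0.001, -0.001, 0.001, 1.000,
-0.313, 0.006, 0.019, 0.002, -0.001, 0.002, 1.000,
-0.469, 0.009, 0.029, 0.003, -0.002, 0.003, 1.000,
-0.625, 0.012, 0.038, 0.004, -0.003, 0.004, 1.000,
-0.782, 0.015, 0.048, 0.005, -0.003, 0.004, 1.000,
-0.938, 0.018, 0.058, 0.005, -0.004, 0.005, 1.000,
-1.094, 0.021, 0.067, 0.006, -0.005, 0.006, 1.000,
-1.251, 0.024, 0.077, 0.007, -0.005, 0.007, 1.000,
```

Emit:
jog_arm(
  moves=[-0.16,0,0,0,0,0,1,-0.32,0,0.01,0,0,0,1,-0.48,0.01,0.02,0,0,0,1,-0.64,0.01,0.03,0,0,0,1,-0.8,0.02,0.04,0,0,0.01,1,-0.95,0.02,0.05,0,0,0.01,1,-1,0.02,0.05,0,0,0.01,1,-1,0.02,0.05,0,0,0.01,1],
)

```text
time: 22.55
position: [0.5192, -0.0368, 0.2254]
tool_rot: [-2.142, -2.298, -0.001]
ft_force: [0.4, 0.6, -0.2]
grip_width: 0.996
grip_force: 0.0
```

Run:
```python
from h import *
s=ctrl.get_state();print(s['position'],s['tool_rot'])
x,y=.5305,-.1063
plan([(2,x,y,.2,4.7,1),(4,x,y,.073,4.7,1),(2,x,y,.073,4.7,1)])
```

```text
[ 0.51924617 -0.0368016   0.2253638 ] [-2.14174482e+00 -2.29832867e+00 -1.15759988e-03]
-0.117, 0.011, 0.042, 0.000, -0.000, -0.006, 1.000,
-0.234, 0.021, 0.084, 0.000, -0.001, -0.011, 1.000,
-0.234, 0.021, 0.190, 0.000, -0.001, -0.011, 1.000,
-0.234, 0.021, 0.296, 0.000, -0.001, -0.011, 1.000,
-0.234, 0.021, 0.402, 0.000, -0.001, -0.011, 1.000,
-0.234, 0.021, 0.508, 0.000, -0.001, -0.011, 1.000,
-0.234, 0.021, 0.508, 0.000, -0.001, -0.011, 1.000,
-0.234, 0.021, 0.508, 0.000, -0.001, -0.011, 1.000,
```

Emit:
jog_arm(
  moves=[-0.12,0.01,0.03,0,0,0,1,-0.234,0.021,0.06,0,0,-0.01,1,-0.234,0.021,0.19,0,0,-0.01,1,-0.234,0.021,0.3,0,0,-0.01,1,-0.234,0.021,0.41,0,0,-0.01,1,-0.234,0.021,0.508,0,0,-0.01,1,-0.234,0.021,0.508,0,0,-0.01,1,-0.234,0.021,0.508,0,0,-0.01,-1],
  newtons=45,
)

```text
time: 23.55
position: [0.5316, -0.1048, 0.0738]
tool_rot: [2.125, 2.313, 0.002]
ft_force: [0.8, -0.6, 0.4]
grip_width: 0.948
grip_force: 0.0
```

Emit:
jog_arm(
  moves=[0,0,0,0,0,0,-1,0,0,0,0,0,0,-1,0,0,0,0,0,0,-1,0,0,0,0,0,0,-1,0,0,0,0,0,0,-1,0,0,0,0,0,0,-1,0,0,-0.03,0,0,0,-1,0,0,-0.06,0,0,0,-1],
)

```text
time: 24.55
position: [0.5289, -0.1059, 0.0901]
tool_rot: [-2.126, -2.31, 0.003]
ft_force: [0.7, -0.3, -4.3]
grip_width: 0.61
grip_force: 45.0
```

Run:
```python
from h import *
s=ctrl.get_state();p=s['position'];print(p,s['tool_rot'],s['grip_width'],s['grip_force'],s['ft_force'])
a=np.radians(5.5);t=np.array([.4835,.311])-.098*np.array([np.cos(a),np.sin(a)]);print(t)
plan([(3,*p[:2],.235,4.7,-1),(5,p[0],p[1]+.24,.235,4.7,-1)])
```

```text
[ 0.5289389  -0.10591121  0.09014264] [-2.12627738 -2.30952636  0.00320104] 0.6098769261128489 44.99031904153526 [ 0.69593874 -0.30872357 -4.28837736]
[0.38595117 0.30160712]
0.000, -0.000, -0.161, -0.001, -0.000, 0.000, -1.000,
0.000, -0.001, -0.322, -0.002, -0.000, 0.000, -1.000,
0.000, -0.001, -0.483, -0.003, -0.000, 0.001, -1.000,
0.160, 0.012, -0.483, -0.003, -0.000, 0.001, -1.000,
0.319, 0.025, -0.483, -0.003, -0.000, 0.001, -1.000,
0.479, 0.038, -0.483, -0.003, -0.000, 0.001, -1.000,
0.638, 0.051, -0.483, -0.003, -0.000, 0.001, -1.000,
0.797, 0.064, -0.483, -0.003, -0.000, 0.001, -1.000,
```

Emit:
jog_arm(
  moves=[0,0,-0.16,0,0,0,-1,0,0,-0.32,0,0,0,-1,0.02,0,-0.48,0,0,0,-1,0.18,-0.05,-0.5,0,0,0,-1,0.35,-0.1,-0.5,0,0,0,-1,0.53,-0.15,-0.5,0,0,0,-1,0.7,-0.21,-0.5,0,0,0,-1,0.88,-0.26,-0.5,0,0,0,-1],
)

```text
time: 25.55
position: [0.4295, 0.1514, 0.2407]
tool_rot: [-2.128, -2.31, 0.0]
ft_force: [1.3, 0.8, -3.6]
grip_width: 0.613
grip_force: 45.0
```

Run:
```python
from h import *
s=ctrl.get_state();p=s['position'];print(p,s['grip_width'],s['ft_force'])
plan([(4,.386,.302,.235,4.7,-1),(3,.386,.302,.11,4.7,-1),(1,.386,.302,.085,4.7,-1)])
```

```text
[0.42951974 0.15137269 0.24074421] 0.6126522786522405 [ 1.29947792  0.82625764 -3.64578238]
0.128, -0.026, 0.005, -0.000, 0.000, -0.000, -1.000,
0.256, -0.052, 0.010, -0.000, 0.000, -0.000, -1.000,
0.384, -0.078, 0.014, -0.000, 0.000, -0.000, -1.000,
0.512, -0.103, 0.019, -0.000, 0.000, -0.000, -1.000,
0.512, -0.103, 0.158, -0.000, 0.000, -0.000, -1.000,
0.512, -0.103, 0.297, -0.000, 0.000, -0.000, -1.000,
0.512, -0.103, 0.436, -0.000, 0.000, -0.000, -1.000,
0.512, -0.103, 0.519, -0.000, 0.000, -0.000, -1.000,
```

Emit:
jog_arm(
  moves=[0.13,-0.03,0,0,0,0,-1,0.26,-0.05,0.01,0,0,0,-1,0.39,-0.08,0.02,0,0,0,-1,0.5,-0.1,0.04,0,0,0,-1,0.5,-0.1,0.17,0,0,0,-1,0.5,-0.1,0.31,0,0,0,-1,0.5,-0.1,0.44,0,0,0,-1,0.5,-0.1,0.52,0,0,0,-1],
)

```text
time: 26.55
position: [0.3871, 0.2959, 0.0824]
tool_rot: [2.128, 2.311, -0.007]
ft_force: [0.3, 0.3, -4.3]
grip_width: 0.612
grip_force: 45.0
```

Emit:
jog_arm(
  moves=[0,0,0.007,0,0,0,-1,0,0,0.014,0,0,0,-1,0,0,0.021,0,0,0,-1,0,0,0.028,0,0,0,-1,0,0,0.033,0,0,0,-1,0,0,0.037,0,0,0,-1,0,0,0.037,0,0,0,-1,0,0,0.037,0,0,0,-1],
)

```text
time: 27.55
position: [0.3886, 0.2977, 0.0737]
tool_rot: [2.128, 2.312, 0.0]
ft_force: [0.3, 0.1, -4.3]
grip_width: 0.613
grip_force: 45.0
```

Emit:
jog_arm(
  moves=[0,0,0.003,0,0,0,-1,0,0,0.006,0,0,0,-1,0,0,0.008,0,0,0,-1,0,0,0.008,0,0,0,-1,0,0,0.007,0,0,0,0.8,0,0,0.005,0,0,0,0.8,0,0,0.005,0,0,0,0.8,0,0,0.005,0,0,0,0.8],
)

```text
time: 28.55
position: [0.3888, 0.2979, 0.0725]
tool_rot: [2.127, 2.312, 0.001]
ft_force: [-0.0, -0.9, 0.2]
grip_width: 0.887
grip_force: 0.0
```

Run:
```python
from h import *
s=ctrl.get_state();p=s['position'];print(p,s['grip_width'],s['ft_force'])
plan([(3,*p[:2],.24,4.7,1),(5,.45,.10,.26,4.7,1)])
```

```text
[0.38883722 0.29786543 0.07245212] 0.8867719285634051 [-0.04890116 -0.94154912  0.18957655]
0.000, 0.000, -0.186, 0.000, -0.000, 0.000, 1.000,
0.000, 0.000, -0.372, 0.000, -0.000, 0.001, 1.000,
0.000, 0.000, -0.558, 0.001, -0.000, 0.001, 1.000,
-0.135, 0.030, -0.572, 0.001, -0.000, 0.001, 1.000,
-0.269, 0.060, -0.585, 0.001, -0.000, 0.001, 1.000,
-0.404, 0.090, -0.599, 0.001, -0.000, 0.001, 1.000,
-0.539, 0.119, -0.612, 0.001, -0.000, 0.001, 1.000,
-0.674, 0.149, -0.625, 0.001, -0.000, 0.001, 1.000,
```

Emit:
jog_arm(
  moves=[0,0,-0.18,0,0,0,1,0,0,-0.37,0,0,0,1,-0.02,0,-0.55,0,0,0,1,-0.17,0.08,-0.56,0,0,0,1,-0.32,0.16,-0.58,0,0,0,1,-0.47,0.24,-0.6,0,0,0,1,-0.62,0.32,-0.6,0,0,0,1,-0.77,0.4,-0.6,0,0,0,1],
)

```text
time: 29.55
position: [0.5281, 0.0761, 0.2525]
tool_rot: [2.127, 2.312, 0.002]
ft_force: [0.1, 0.4, -0.3]
grip_width: 0.998
grip_force: 0.0
```

Run:
```python
from h import *;import pickle
s=ctrl.get_state();p=s['position'];print(p,s['grip_width'],s['ft_force'])
d=img('top'); pickle.dump(d,open('top3.pkl','wb')); e=img('scene')
o=np.vstack([cv2.resize(d['pixels'][100:270,60:330],(500,315)),cv2.resize(e['pixels'][90:240,170:430],(500,288))[:280]])
cv2.imwrite('pics/t3.png',o[:,:,::-1])
```

```text
[0.52814069 0.07607251 0.25254364] 0.9978496319549004 [ 0.09486117  0.37224215 -0.34004933]
```

View pics/t3.png

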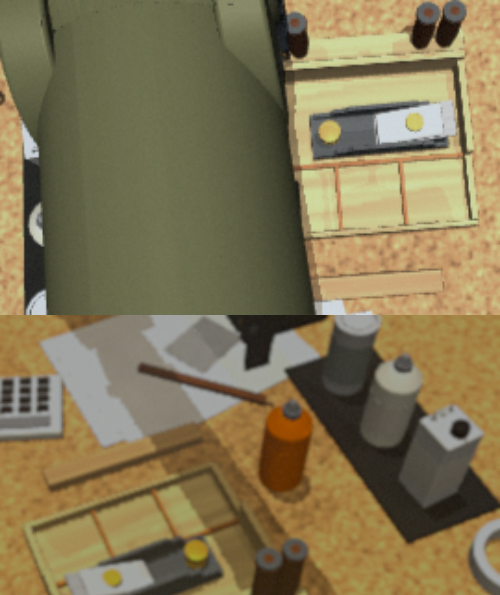

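All three containers stand upright on the mat. Before the plane grasp, I'll check where the open fingertips really are relative to the TCP, using the wrist view.

Run:
```python
from h import *;import pickle
d=pickle.load(open('w1.pkl','rb'))
p=np.array([.48212,.070579,.300208]);a=np.radians(4.7)
Y=np.array([np.cos(a),np.sin(a),0]);X=np.array([-np.sin(a),np.cos(a),0])
for z in (0,.01,.0187,.03):
  print(z,[np.round(proj(d,p+X*.0095+Y*y+[0,0,z]),0) for y in (-.0585,-.0435,.0435,.0585)])
im=cv2.resize(d['pixels'][190:270,130:380],None,fx=3,fy=3,interpolation=cv2.INTER_CUBIC);cv2.imwrite('pics/f.png',im[:,:,::-1])
```

```text
0 [array([167., 207.]), array([189., 207.]), array([317., 207.]), array([339., 207.])]
0.01 [array([163., 211.]), array([186., 211.]), array([321., 211.]), array([344., 211.])]
0.0187 [array([159., 216.]), array([183., 216.]), array([324., 216.]), array([348., 216.])]
0.03 [array([153., 222.]), array([178., 222.]), array([329., 222.]), array([355., 222.])]
```

View pics/f.png

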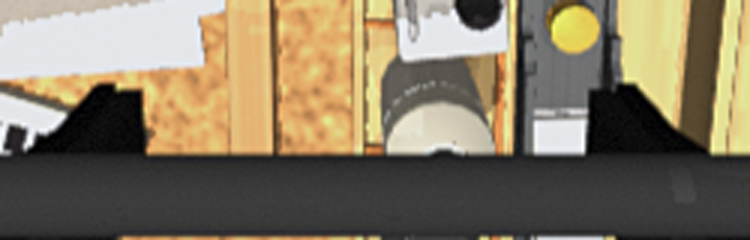

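Open fingertips sit about 24 mm above the nominal TCP (right tip seen at px (327,219)), and about 16–19 mm above it at a width near 50 mm. So I must go lower for the plane: a TCP of about 0.010 puts the tips at about 0.026.

Run:
```python
from h import *
s=ctrl.get_state();p=s['position'];print(p)
plan([(4,.6015,-.037,.2,4.2,1),(3,.6015,-.037,.08,4.2,1),(1,.6015,-.037,.08,4.2,1)])
```

```text
[0.52961093 0.07033997 0.25249065]
-0.093, 0.053, 0.044, 0.000, 0.001, -0.000, 1.000,
-0.187, 0.106, 0.088, 0.001, 0.002, -0.000, 1.000,
-0.280, 0.160, 0.132, 0.001, 0.002, -0.000, 1.000,
-0.374, 0.213, 0.177, 0.002, 0.003, -0.001, 1.000,
-0.373, 0.212, 0.310, 0.002, 0.003, -0.001, 1.000,
-0.373, 0.212, 0.443, 0.002, 0.003, -0.001, 1.000,
-0.372, 0.212, 0.577, 0.002, 0.003, -0.001, 1.000,
-0.372, 0.212, 0.577, 0.002, 0.003, -0.001, 1.000,
```

Emit:
jog_arm(
  moves=[-0.09,0.05,0.04,0,0,0,1,-0.19,0.1,0.08,0,0,0,1,-0.28,0.16,0.1,0,0,0,1,-0.37,0.21,0.15,0,0,0,1,-0.37,0.21,0.3,0,0,0,1,-0.37,0.21,0.44,0,0,0,1,-0.37,0.21,0.52,0,0,0,1,-0.37,0.21,0.52,0,0,0,1],
)

```text
time: 30.65
position: [0.5975, -0.0271, 0.0941]
tool_rot: [-2.125, -2.31, 0.005]
ft_force: [-0.2, 0.2, 1.0]
grip_width: 1.002
grip_force: 0.0
```

Run:
```python
from h import *
d=img('top');s=ctrl.get_state();p=s['position'];print(p)
c=d['pixels'][110:240,190:330]
w=img('wrist')['pixels']
o=np.hstack([cv2.resize(c,(390,362)),cv2.resize(w[100:330,120:380],(410,362))]);cv2.imwrite('pics/pl.png',o[:,:,::-1])
plan([(3,.6015,-.037,.03,4.2,1),(3,.6015,-.037,.01,4.2,1),(2,.6015,-.037,.01,4.2,1)])
```

```text
[ 0.59885299 -0.02740893  0.09588537]
-0.011, 0.001, 0.074, 0.000, -0.000, 0.003, 1.000,
-0.021, 0.002, 0.149, 0.001, -0.000, 0.006, 1.000,
-0.032, 0.003, 0.223, 0.001, -0.000, 0.009, 1.000,
-0.032, 0.003, 0.246, 0.001, -0.000, 0.009, 1.000,
-0.032, 0.003, 0.268, 0.001, -0.000, 0.009, 1.000,
-0.032, 0.003, 0.290, 0.001, -0.000, 0.009, 1.000,
-0.032, 0.003, 0.290, 0.001, -0.000, 0.009, 1.000,
-0.032, 0.003, 0.290, 0.001, -0.000, 0.009, 1.000,
```

View pics/pl.png

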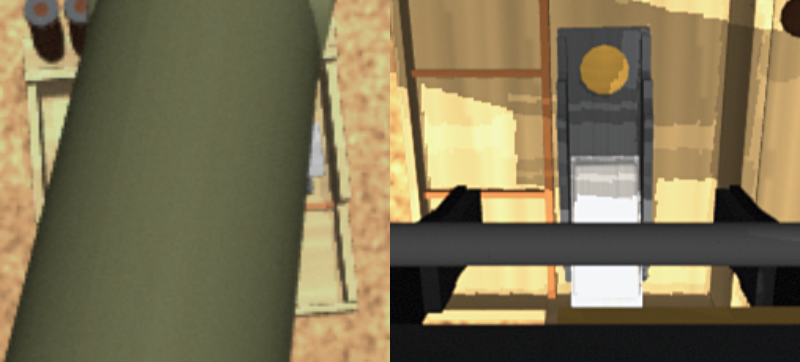

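Emit:
jog_arm(
  moves=[-0.01,0.003,0.07,0,0,0,1,-0.03,0.006,0.14,0,0,0,1,-0.03,0.008,0.2,0,0,0,1,-0.03,0.008,0.23,0,0,0,1,-0.03,0.008,0.25,0,0,0,1,-0.03,0.008,0.27,0,0,0,1,-0.03,0.008,0.286,0,0,0,1,-0.03,0.008,0.286,0,0,0,1],
  newtons=60,
)

```text
time: 31.75
position: [0.6023, -0.0367, 0.0102]
tool_rot: [-2.127, -2.311, 0.0]
ft_force: [0.0, -0.2, -0.2]
grip_width: 0.998
grip_force: 0.0
```

Emit:
jog_arm(
  moves=[0,0,0,0,0,0,-1,0,0,0,0,0,0,-1,0,0,0,0,0,0,-1,0,0,0,0,0,0,-1,0,0,0,0,0,0,-1,0,0,0,0,0,0,-1,0,0,0,0,0,0,-1,0,0,0,0,0,0,-1],
)

```text
time: 32.75
position: [0.6031, -0.0367, 0.0106]
tool_rot: [2.127, 2.311, 0.002]
ft_force: [3.8, 0.1, -1.0]
grip_width: 0.58
grip_force: 60.0
```

Emit:
jog_arm(
  moves=[0,0,-0.02,0,0,0,-1,0,0,-0.04,0,0,0,-1,0,0,-0.07,0,0,0,-1,0,0,-0.12,0,0,0,-1,0,0,-0.2,0,0,0,-1,0,0,-0.3,0,0,0,-1,0,0,-0.4,0,0,0,-1,0,0,-0.5,0,0,0,-1],
)

```text
time: 33.75
position: [0.6022, -0.037, 0.1623]
tool_rot: [2.128, 2.311, 0.001]
ft_force: [1.0, 0.6, -7.2]
grip_width: 0.582
grip_force: 60.0
```

Run:
```python
from h import *
d=img('scene');s=ctrl.get_state();p=s['position'];print(p,s['grip_width'],s['grip_force'],s['ft_force'],s['torque'])
cv2.imwrite('pics/lift.png',cv2.resize(d['pixels'][120:300,130:370],(720,540))[:,:,::-1])
plan([(8,.54,-.15,.17,-50,-1)])
```

```text
[ 0.6048092  -0.03730417  0.16699175] 0.5798010473229086 59.97474253177643 [ 0.8772355   0.16761075 -3.03788611] [-0.10592496 -0.16609205  0.04151684]
-0.045, -0.031, -0.002, 0.001, -0.000, 0.114, -1.000,
-0.089, -0.062, -0.003, 0.002, -0.001, 0.228, -1.000,
-0.134, -0.092, -0.005, 0.002, -0.001, 0.342, -1.000,
-0.178, -0.123, -0.006, 0.003, -0.002, 0.456, -1.000,
-0.223, -0.154, -0.008, 0.004, -0.002, 0.570, -1.000,
-0.267, -0.185, -0.009, 0.005, -0.003, 0.684, -1.000,
-0.312, -0.215, -0.011, 0.006, -0.003, 0.798, -1.000,
-0.357, -0.246, -0.012, 0.006, -0.004, 0.912, -1.000,
```

View pics/lift.png

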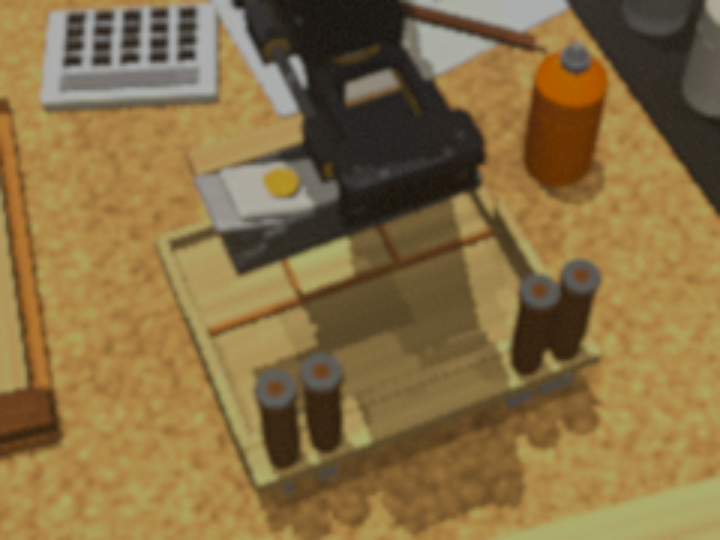

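Emit:
jog_arm(
  moves=[-0.05,-0.03,0,0,0,0.11,-1,-0.09,-0.06,0,0,0,0.22,-1,-0.14,-0.09,0,0,0,0.34,-1,-0.18,-0.12,0,0,0,0.45,-1,-0.23,-0.15,0,0,0,0.57,-1,-0.27,-0.18,0,0,0,0.68,-1,-0.31,-0.21,0,0,0,0.8,-1,-0.36,-0.25,0,0,0,0.91,-1],
)

```text
time: 34.8
position: [0.5362, -0.1508, 0.1604]
tool_rot: [-2.952, -1.073, -0.001]
ft_force: [-0.1, -0.2, -8.2]
grip_width: 0.581
grip_force: 60.0
```

Run:
```python
from h import *;import pickle
d=pickle.load(open('top1.pkl','rb'));im=d['pixels'];hsv=cv2.cvtColor(cv2.GaussianBlur(im,(3,3),0),cv2.COLOR_RGB2HSV)
for r in (190,240,290): print(r,[(c,*map(int,hsv[r,c])) for c in range(354,426,2)])
s=ctrl.get_state();p=s['position'];print(p,s['grip_width'],s['ft_force'])
plan([(8,.458,-.305,.13,-96.3,-1)])
```

```text
190 [(354, 16, 120, 170), (356, 17, 111, 177), (358, 14, 132, 89), (360, 13, 140, 151), (362, 13, 139, 169), (364, 13, 145, 93), (366, 17, 112, 57), (368, 24, 84, 154), (370, 20, 95, 180), (372, 24, 88, 180), (374, 23, 89, 181), (376, 20, 92, 180), (378, 20, 96, 180), (380, 17, 105, 178), (382, 17, 108, 177), (384, 18, 101, 179), (386, 18, 102, 178), (388, 20, 95, 180), (390, 18, 103, 178), (392, 19, 97, 179), (394, 19, 99, 178), (396, 19, 97, 179), (398, 20, 95, 179), (400, 19, 100, 179), (402, 22, 89, 180), (404, 22, 88, 179), (406, 23, 88, 179), (408, 22, 91, 180), (410, 20, 95, 179), (412, 19, 97, 178), (414, 15, 122, 167), (416, 14, 131, 161), (418, 16, 119, 174), (420, 20, 107, 177), (422, 21, 102, 178), (424, 20, 103, 178)]
240 [(354, 18, 110, 179), (356, 16, 118, 166), (358, 14, 143, 93), (360, 13, 141, 163), (362, 13, 142, 165), (364, 13, 141, 98), (366, 17, 111, 62), (368, 26, 76, 157), (370, 24, 83, 181), (372, 26, 80, 182), (374, 24, 85, 181), (376, 21, 92, 181), (378, 19, 98, 179), (380, 16, 105, 177), (382, 16, 108, 174), (384, 16, 106, 176), (386, 16, 104, 179), (388, 
[... 959 characters left out ...]
18, 102, 173), (410, 18, 93, 175), (412, 16, 106, 171), (414, 17, 105, 172), (416, 14, 125, 165), (418, 15, 125, 163), (420, 16, 118, 167), (422, 16, 118, 169), (424, 16, 119, 172)]
[ 0.53624838 -0.15080784  0.16043022] 0.5810773573845278 [-0.09822918 -0.18365264 -8.2173832 ]
-0.066, 0.028, 0.013, -0.000, -0.000, 0.096, -1.000,
-0.133, 0.057, 0.025, -0.000, -0.000, 0.193, -1.000,
-0.199, 0.085, 0.038, -0.000, -0.000, 0.289, -1.000,
-0.265, 0.113, 0.050, -0.000, -0.000, 0.385, -1.000,
-0.331, 0.142, 0.063, -0.000, -0.000, 0.482, -1.000,
-0.398, 0.170, 0.076, -0.000, -0.000, 0.578, -1.000,
-0.464, 0.198, 0.088, -0.000, -0.001, 0.674, -1.000,
-0.530, 0.227, 0.101, -0.000, -0.001, 0.771, -1.000,
```

Emit:
jog_arm(
  moves=[-0.07,0.03,0,0,0,0.1,-1,-0.13,0.06,0,0,0,0.19,-1,-0.2,0.09,0,0,0,0.29,-1,-0.27,0.12,0.02,0,0,0.39,-1,-0.33,0.14,0.04,0,0,0.48,-1,-0.4,0.17,0.06,0,0,0.58,-1,-0.46,0.2,0.08,0,0,0.67,-1,-0.52,0.22,0.1,0,0,0.77,-1],
)

```text
time: 35.8
position: [0.4595, -0.3024, 0.1304]
tool_rot: [-3.137, 0.172, -0.002]
ft_force: [0.7, -0.3, -8.0]
grip_width: 0.583
grip_force: 60.0
```

Run:
```python
from h import *;import pickle
d=pickle.load(open('top1.pkl','rb'));im=d['pixels'];hsv=cv2.cvtColor(cv2.GaussianBlur(im,(3,3),0),cv2.COLOR_RGB2HSV)
for c in (380,400): print(c,[(r,*map(int,hsv[r,c])) for r in list(range(158,188,3))+list(range(278,314,3))])
A=[(ray(d,a,r,.032),ray(d,b,r,.032)) for r,a,b in ((190,367.3,413.7),(240,367.3,415.3))]
for a,b in A: print(a,b,(a+b)/2,np.linalg.norm(a-b))
s=ctrl.get_state();p=s['position'];print(p,s['tool_rot'],s['grip_width'],s['ft_force'])
```

```text
380 [(158, 20, 105, 180), (161, 21, 102, 178), (164, 12, 137, 106), (167, 10, 146, 96), (170, 11, 150, 97), (173, 11, 147, 97), (176, 20, 97, 165), (179, 19, 97, 179), (182, 19, 97, 179), (185, 19, 98, 180), (278, 21, 94, 177), (281, 21, 92, 178), (284, 22, 92, 178), (287, 22, 89, 178), (290, 15, 124, 165), (293, 15, 133, 174), (296, 15, 133, 175), (299, 14, 132, 137), (302, 11, 150, 92), (305, 10, 147, 90), (308, 13, 134, 101), (311, 17, 115, 175)]
400 [(158, 17, 114, 176), (161, 19, 108, 179), (164, 15, 124, 130), (167, 11, 148, 93), (170, 10, 146, 94), (173, 10, 145, 93), (176, 14, 121, 131), (179, 18, 103, 178), (182, 17, 102, 178), (185, 18, 100, 178), (278, 17, 103, 175), (281, 17, 106, 174), (284, 16, 108, 175), (287, 16, 108, 174), (290, 15, 113, 160), (293, 14, 137, 173), (296, 14, 136, 173), (299, 15, 132, 170), (302, 10, 146, 96), (305, 11, 148, 93), (308, 11, 149, 96), (311, 24, 93, 164)]
[ 0.55819843 -0.25751544  0.032     ] [ 0.55850196 -0.35638593  0.032     ] [ 0.5583502  -0.30695068  0.032     ] 0.0988709530800548
[ 0.45208725 -0.25229475  0.032     ] [ 0.45238744 -0.3523938   0.032     ] [ 0.45223734 -0.30234427  0.032     ] 0.10009950012082261
[ 0.4594996  -0.30242787  0.13042263] [-3.13663252e+00  1.71940296e-01 -1.71017743e-03] 0.5825145075175355 [ 0.73814241 -0.25864505 -8.03730733]
```

Emit:
jog_arm(
  moves=[0.03,0,0.04,0,0,-0.03,-1,0.05,0,0.09,0,0,-0.063,-1,0.05,0,0.14,0,0,-0.063,-1,0.05,0,0.18,0,0,-0.063,-1,0.05,0,0.22,0,0,-0.063,-1,0.05,0,0.25,0,0,-0.063,-1,0.05,0,0.265,0,0,-0.063,-1,0.05,0,0.27,0,0,-0.063,-1],
)

```text
time: 36.8
position: [0.4748, -0.3033, 0.0492]
tool_rot: [3.141, -0.062, 0.0]
ft_force: [0.2, 0.1, -7.9]
grip_width: 0.579
grip_force: 60.0
```

Emit:
jog_arm(
  moves=[0,0,0.005,0,0,0,-1,0,0,0.01,0,0,0,-1,0,0,0.015,0,0,0,-1,0,0,0.02,0,0,0,-1,0,0,0.025,0,0,0,-1,0,0,0.03,0,0,0,-1,0,0,0.035,0,0,0,-1,0,0,0.035,0,0,0,-1],
)

```text
time: 37.8
position: [0.4747, -0.3032, 0.0387]
tool_rot: [-3.141, 0.062, 0.0]
ft_force: [0.1, -0.2, -7.5]
grip_width: 0.582
grip_force: 60.0
```

Emit:
jog_arm(
  moves=[0,0,0.002,0,0,0,-1,0,0,0.004,0,0,0,-1,0,0,0.006,0,0,0,-1,0,0,0.008,0,0,0,-1,0,0,0.01,0,0,0,-1,0,0,0.012,0,0,0,-1,0,0,0.013,0,0,0,-1,0,0,0.013,0,0,0,-1],
)

```text
time: 38.8
position: [0.4749, -0.3032, 0.035]
tool_rot: [-3.141, 0.062, -0.0]
ft_force: [0.5, 0.2, -7.0]
grip_width: 0.584
grip_force: 60.0
```

Emit:
jog_arm(
  moves=[0,0,0.001,0,0,0,-1,0,0,0.002,0,0,0,-1,0,0,0.003,0,0,0,-1,0,0,0.004,0,0,0,-1,0,0,0.005,0,0,0,-1,0,0,0.006,0,0,0,-1,0,0,0.007,0,0,0,-1,0,0,0.007,0,0,0,-1],
)

```text
time: 39.8
position: [0.4751, -0.3033, 0.0345]
tool_rot: [-3.14, 0.062, -0.001]
ft_force: [-4.5, 3.9, 11.1]
grip_width: 0.58
grip_force: 60.0
```

Emit:
jog_arm(
  moves=[0,0,-0.003,0,0,0,-1,0,0,-0.004,0,0,0,0.9,0,0,-0.004,0,0,0,0.9,0,0,-0.004,0,0,0,0.9,0,0,-0.004,0,0,0,1,0,0,-0.15,0,0,0,1,0,0,-0.35,0,0,0,1,0,0,-0.55,0,0,0,1],
)

```text
time: 40.8
position: [0.4745, -0.3033, 0.1994]
tool_rot: [3.141, -0.063, -0.0]
ft_force: [0.8, -0.4, -0.9]
grip_width: 1.0
grip_force: 0.0
```

Run:
```python
from h import *
s=ctrl.get_state();p=s['position'];print(p,s['tool_rot'],s['grip_width'],s['ft_force'])
plan([(8,.47,-.15,.24,-10,1)])
```

```text
[ 0.47453112 -0.30325669  0.19941256] [ 3.14093149e+00 -6.29838485e-02 -2.42208599e-04] 0.9998468491608395 [ 0.81981802 -0.4221706  -0.92185061]
-0.004, -0.064, -0.017, -0.000, 0.000, -0.171, 1.000,
-0.009, -0.127, -0.034, -0.000, 0.000, -0.343, 1.000,
-0.013, -0.191, -0.051, -0.000, 0.000, -0.514, 1.000,
-0.018, -0.255, -0.068, -0.000, 0.000, -0.686, 1.000,
-0.022, -0.319, -0.085, -0.000, 0.000, -0.857, 1.000,
-0.027, -0.382, -0.101, -0.000, 0.000, -1.029, 1.000,
-0.031, -0.446, -0.118, -0.000, 0.000, -1.200, 1.000,
-0.036, -0.510, -0.135, -0.000, 0.000, -1.372, 1.000,
```

Emit:
jog_arm(
  moves=[0,-0.11,-0.02,0,0,-0.12,1,0,-0.23,-0.04,0,0,-0.24,1,-0.01,-0.35,-0.06,0,0,-0.36,1,-0.01,-0.47,-0.08,0,0,-0.48,1,-0.02,-0.59,-0.1,0,0,-0.6,1,-0.03,-0.71,-0.12,0,0,-0.72,1,-0.03,-0.83,-0.13,0,0,-0.84,1,-0.03,-0.95,-0.13,0,0,-0.96,1],
)

```text
time: 41.8
position: [0.4773, -0.0171, 0.2373]
tool_rot: [-2.78, -1.464, -0.002]
ft_force: [0.6, -0.1, -1.0]
grip_width: 0.998
grip_force: 0.0
```

Run:
```python
from h import *
d=img('top');s=ctrl.get_state();p=s['position'];print(p,s['tool_rot'])
cv2.imwrite('pics/brd.png',cv2.resize(d['pixels'][150:320,340:430],(360,680))[:590,:,::-1])
hsv=cv2.cvtColor(d['pixels'],cv2.COLOR_RGB2HSV)[165:300,358:420]
m=((hsv[:,:,1]<70)|((hsv[:,:,2]<90)&(hsv[:,:,1]<90))).astype(np.uint8); m=cv2.morphologyEx(m,cv2.MORPH_CLOSE,np.ones((7,7)));m=cv2.morphologyEx(m,cv2.MORPH_OPEN,np.ones((7,7)))
c=max(cv2.findContours(m,0,2)[0],key=cv2.contourArea);r=cv2.minAreaRect(c);print(r,cv2.contourArea(c));b=cv2.boxPoints(r)+[358,165]
q=np.array([ray(d,*x,.05) for x in b]);print(q.round(3),q.mean(0))
plan([(8,.386,.26,.25,4.7,1)])
```

```text
[ 0.47715092 -0.01096763  0.23677704] [-2.76936133e+00 -1.47800396e+00 -2.44911621e-03]
((36.1080322265625, 66.99707794189453), (80.78131103515625, 31.556045532226562), 88.45184326171875) 2057.0
[[ 0.55  -0.273  0.05 ]
 [ 0.553 -0.339  0.05 ]
 [ 0.387 -0.332  0.05 ]
 [ 0.385 -0.268  0.05 ]] [ 0.46873982 -0.3029978   0.05      ]
0.073, -0.094, -0.005, -0.000, -0.000, -0.080, 1.000,
0.145, -0.189, -0.010, -0.000, -0.001, -0.161, 1.000,
0.218, -0.283, -0.016, -0.000, -0.001, -0.241, 1.000,
0.291, -0.378, -0.021, -0.000, -0.001, -0.321, 1.000,
0.363, -0.472, -0.026, -0.000, -0.002, -0.401, 1.000,
0.436, -0.566, -0.031, -0.000, -0.002, -0.482, 1.000,
0.509, -0.661, -0.036, -0.000, -0.002, -0.562, 1.000,
0.581, -0.755, -0.041, -0.001, -0.003, -0.642, 1.000,
```

Emit:
jog_arm(
  moves=[0.08,-0.1,0,0,0,-0.09,1,0.16,-0.2,0,0,0,-0.17,1,0.24,-0.31,-0.01,0,0,-0.26,1,0.32,-0.42,-0.02,0,0,-0.35,1,0.4,-0.53,-0.02,0,0,-0.44,1,0.48,-0.63,-0.03,0,0,-0.53,0.8,0.56,-0.74,-0.03,0,0,-0.62,0.8,0.6,-0.8,-0.03,0,0,-0.64,0.8],
)

```text
time: 42.85
position: [0.3813, 0.2681, 0.2457]
tool_rot: [2.146, 2.295, -0.0]
ft_force: [0.7, -0.1, 0.1]
grip_width: 0.905
grip_force: 0.0
```

Run:
```python
from h import *
s=ctrl.get_state();p=s['position'];print(p,s['tool_rot'])
x,y=.3887,.2979
plan([(2,x,y,.22,4.7,.8),(5,x,y,.0725,4.7,.8),(1,x,y,.0725,4.7,.8)])
```

```text
[0.38131712 0.26806602 0.245653  ] [ 2.14571767e+00  2.29462793e+00 -3.06424276e-04]
0.049, 0.016, 0.043, -0.000, 0.000, -0.007, 0.800,
0.098, 0.031, 0.085, -0.000, 0.000, -0.014, 0.800,
0.098, 0.031, 0.184, -0.000, 0.000, -0.014, 0.800,
0.098, 0.031, 0.282, -0.000, 0.000, -0.014, 0.800,
0.098, 0.031, 0.380, -0.000, 0.000, -0.014, 0.800,
0.098, 0.031, 0.479, -0.000, 0.000, -0.014, 0.800,
0.098, 0.031, 0.577, -0.000, 0.000, -0.014, 0.800,
0.098, 0.031, 0.577, -0.000, 0.000, -0.014, 0.800,
```

Emit:
jog_arm(
  moves=[0.05,0.016,0.04,0,0,0,0.8,0.09,0.034,0.08,0,0,-0.014,0.8,0.09,0.034,0.18,0,0,-0.014,0.8,0.09,0.034,0.28,0,0,-0.014,0.8,0.09,0.034,0.38,0,0,-0.014,0.8,0.09,0.034,0.48,0,0,-0.014,0.8,0.09,0.034,0.57,0,0,-0.014,0.8,0.09,0.034,0.57,0,0,-0.014,0.8],
)

```text
time: 43.85
position: [0.3898, 0.2914, 0.0723]
tool_rot: [2.133, 2.305, -0.009]
ft_force: [0.0, 0.3, 0.8]
grip_width: 0.906
grip_force: 0.0
```

Run:
```python
from h import *
ctrl.get_image('top');s=ctrl.get_state();p=s['position'];print(p,s['tool_rot'],s['ft_force'],s['grip_width'])
```

```text
[0.3908017  0.29258165 0.07391825] [ 2.13311456  2.30543296 -0.00388271] [0.74104481 0.5684764  0.68367593] 0.9029924831614389
```

Emit:
jog_arm(
  moves=[0.018,-0.005,0,0,0,0,0.8,0.018,-0.005,0,0,0,0,-1,0.018,-0.005,0,0,0,0,-1,0.018,-0.005,0,0,0,0,-1,0.018,-0.005,0,0,0,0,-1,0.018,-0.005,0,0,0,0,-1,0.018,-0.005,0,0,0,0,-1,0.018,-0.005,0,0,0,0,-1],
  newtons=45,
)

```text
time: 44.9
position: [0.3889, 0.2994, 0.0752]
tool_rot: [2.131, 2.308, 0.001]
ft_force: [0.0, -1.4, 4.3]
grip_width: 0.609
grip_force: 45.0
```

Run:
```python
from h import *
s=ctrl.get_state();p=s['position'];print(p,s['tool_rot'],s['ft_force'],s['grip_width'],s['grip_force'])
plan([(3,*p[:2],.24,4.7,-1),(5,p[0]+.07,p[1]-.2,.24,4.7,-1)])
```

```text
[0.38894385 0.29941498 0.07517491] [2.13126803e+00 2.30795793e+00 9.15693007e-04] [ 0.00962883 -1.42632757  4.33150729] 0.6092984185087583 45.00108886510134
0.000, 0.000, -0.183, 0.000, -0.000, -0.001, -1.000,
0.000, 0.000, -0.366, 0.000, -0.000, -0.002, -1.000,
0.000, 0.000, -0.549, 0.000, -0.000, -0.002, -1.000,
-0.136, 0.036, -0.549, 0.000, -0.000, -0.002, -1.000,
-0.273, 0.072, -0.549, 0.000, -0.000, -0.002, -1.000,
-0.410, 0.108, -0.549, 0.000, -0.000, -0.002, -1.000,
-0.546, 0.144, -0.550, 0.000, -0.000, -0.002, -1.000,
-0.683, 0.180, -0.550, 0.000, -0.000, -0.002, -1.000,
```

Emit:
jog_arm(
  moves=[0,0,-0.17,0,0,0,-1,0,0,-0.36,0,0,0,-1,0,0,-0.54,0,0,0,-1,-0.15,0.04,-0.55,0,0,0,-1,-0.33,0.09,-0.55,0,0,0,-1,-0.5,0.14,-0.55,0,0,0,-1,-0.68,0.19,-0.55,0,0,0,-1,-0.855,0.23,-0.55,0,0,0,-1],
)

```text
time: 45.9
position: [0.4772, 0.0472, 0.2384]
tool_rot: [-2.13, -2.307, 0.003]
ft_force: [1.4, 0.1, -3.9]
grip_width: 0.609
grip_force: 45.0
```

Run:
```python
from h import *
s=ctrl.get_state();p=s['position'];print(p,s['tool_rot'],s['ft_force'],s['grip_width'],s['grip_force'])
plan([(5,.53,-.105,.22,4.7,-1),(3,.53,-.105,.13,4.7,-1)])
```

```text
[0.47721482 0.04719566 0.23843055] [-2.13031923 -2.30721798  0.00280113] [ 1.43685663  0.13308844 -3.94502235] 0.6088386227027527 45.000457456335425
-0.104, 0.027, 0.012, -0.000, 0.000, -0.000, -1.000,
-0.208, 0.054, 0.025, -0.001, 0.000, -0.001, -1.000,
-0.312, 0.081, 0.037, -0.001, 0.000, -0.001, -1.000,
-0.416, 0.108, 0.049, -0.002, 0.000, -0.002, -1.000,
-0.520, 0.135, 0.061, -0.002, 0.000, -0.002, -1.000,
-0.520, 0.135, 0.161, -0.002, 0.000, -0.002, -1.000,
-0.520, 0.136, 0.261, -0.002, 0.000, -0.002, -1.000,
-0.520, 0.136, 0.361, -0.002, 0.000, -0.002, -1.000,
```

Emit:
jog_arm(
  moves=[-0.12,0.03,0,0,0,0,-1,-0.25,0.06,0.01,0,0,0,-1,-0.38,0.1,0.03,0,0,0,-1,-0.51,0.135,0.06,0,0,0,-1,-0.51,0.135,0.15,0,0,0,-1,-0.51,0.135,0.25,0,0,0,-1,-0.51,0.135,0.36,0,0,0,-1,-0.51,0.135,0.36,0,0,0,-1],
)

```text
time: 46.9
position: [0.5268, -0.0995, 0.1284]
tool_rot: [-2.127, -2.304, 0.009]
ft_force: [-0.9, 0.4, -3.8]
grip_width: 0.613
grip_force: 45.0
```

Run:
```python
from h import *
ctrl.get_image('top');s=ctrl.get_state();p=s['position'];print(p,s['tool_rot'],s['ft_force'],s['grip_width'],s['grip_force'])
plan([(5,.53,-.105,.082,4.7,-1),(3,.53,-.105,.078,4.7,-1)])
```

```text
[ 0.52874411 -0.09987071  0.13050301] [-2.12943115 -2.30602959  0.0045901 ] [ 0.75302151 -0.30439989 -3.5854981 ] 0.6104247272131241 44.99837818555534
-0.003, 0.001, 0.032, -0.001, -0.000, -0.000, -1.000,
-0.007, 0.001, 0.065, -0.002, -0.000, -0.001, -1.000,
-0.010, 0.002, 0.097, -0.002, -0.000, -0.001, -1.000,
-0.014, 0.003, 0.129, -0.003, -0.000, -0.002, -1.000,
-0.017, 0.003, 0.162, -0.004, -0.000, -0.002, -1.000,
-0.017, 0.003, 0.166, -0.004, -0.000, -0.002, -1.000,
-0.017, 0.003, 0.171, -0.004, -0.000, -0.002, -1.000,
-0.017, 0.004, 0.175, -0.004, -0.000, -0.002, -1.000,
```

Emit:
jog_arm(
  moves=[-0.017,0.003,0.03,0,0,0,-1,-0.017,0.003,0.06,0,0,0,-1,-0.017,0.003,0.09,0,0,0,-1,-0.017,0.003,0.12,0,0,0,-1,-0.017,0.003,0.145,0,0,0,-1,-0.017,0.003,0.16,0,0,0,-1,-0.017,0.003,0.168,0,0,0,-1,-0.017,0.003,0.168,0,0,0,-1],
)

```text
time: 47.95
position: [0.5317, -0.1052, 0.0815]
tool_rot: [2.131, 2.308, 0.0]
ft_force: [1.1, -0.3, -4.5]
grip_width: 0.611
grip_force: 45.0
```

Now lower the last few mm, then release.

Emit:
jog_arm(
  moves=[0,0,0.003,0,0,0,-1,0,0,0.006,0,0,0,-1,0,0,0.009,0,0,0,-1,0,0,0.011,0,0,0,-1,0,0,0.013,0,0,0,-1,0,0,0.015,0,0,0,-1,0,0,0.015,0,0,0,-1,0,0,0.015,0,0,0,-1],
)

```text
time: 48.95
position: [0.5318, -0.1056, 0.0774]
tool_rot: [2.131, 2.308, 0.0]
ft_force: [-1.6, -0.9, 0.6]
grip_width: 0.61
grip_force: 45.0
```

Emit:
jog_arm(
  moves=[0,0,0,0,0,0,0.9,0,0,0,0,0,0,0.9,0,0,0,0,0,0,0.9,0,0,-0.05,0,0,0,1,0,0,-0.2,0,0,0,1,0,0,-0.38,0,0,0,1,0,0,-0.55,0,0,0,1,0.15,-0.02,-0.6,0,0,0,1],
)

```text
time: 49.95
position: [0.5241, -0.065, 0.2617]
tool_rot: [2.137, 2.294, 0.007]
ft_force: [-0.1, 0.7, -0.5]
grip_width: 1.007
grip_force: 0.0
```

Run:
```python
from h import *
s=ctrl.get_state();p=s['position'];print(p,s['tool_rot'],s['ft_force'],s['grip_width'])
plan([(8,p[0]-.02,p[1]+.27,.245,4.7,1)])
```

```text
[ 0.52406186 -0.06502746  0.26173856] [2.13708013 2.29443483 0.0070015 ] [-0.12732083  0.70861308 -0.46368053] 1.0074230021470372
0.113, -0.000, 0.007, 0.001, 0.000, -0.001, 1.000,
0.226, -0.001, 0.014, 0.002, 0.000, -0.003, 1.000,
0.338, -0.001, 0.020, 0.003, 0.001, -0.004, 1.000,
0.451, -0.002, 0.027, 0.004, 0.001, -0.005, 1.000,
0.564, -0.002, 0.034, 0.004, 0.001, -0.007, 1.000,
0.677, -0.002, 0.041, 0.005, 0.001, -0.008, 1.000,
0.790, -0.003, 0.048, 0.006, 0.001, -0.009, 1.000,
0.903, -0.003, 0.055, 0.007, 0.001, -0.011, 1.000,
```

Emit:
jog_arm(
  moves=[0.15,-0.01,0,0,0,0,1,0.3,-0.02,0,0,0,0,1,0.45,-0.02,0.01,0,0,0,1,0.6,-0.03,0.02,0,0,0,1,0.75,-0.04,0.03,0,0,0,1,0.9,-0.04,0.05,0,0,-0.01,1,0.98,-0.04,0.05,0,0,-0.01,0.9,0.98,-0.04,0.05,0,0,-0.01,0.9],
)

```text
time: 50.95
position: [0.4867, 0.2323, 0.2424]
tool_rot: [2.116, 2.321, -0.0]
ft_force: [-0.4, -0.3, -0.2]
grip_width: 0.953
grip_force: 0.0
```

Run:
```python
from h import *
ctrl.get_image('top');s=ctrl.get_state();p=s['position'];print(p,s['tool_rot'],s['grip_width'])
x,y=.4847,.3072
plan([(2,x,y,.215,4.7,.9),(4,x,y,.0715,4.7,.9),(2,x,y,.0715,4.7,.9)])
```

```text
[0.48733219 0.23025526 0.24249434] [ 2.11886764e+00  2.31773685e+00 -2.91416499e-04] 0.9545680261380679
0.128, 0.007, 0.046, 0.000, 0.001, 0.004, 0.900,
0.256, 0.014, 0.091, 0.001, 0.001, 0.007, 0.900,
0.256, 0.014, 0.211, 0.001, 0.001, 0.007, 0.900,
0.257, 0.014, 0.331, 0.001, 0.001, 0.007, 0.900,
0.257, 0.014, 0.450, 0.001, 0.001, 0.007, 0.900,
0.257, 0.014, 0.570, 0.001, 0.001, 0.007, 0.900,
0.257, 0.014, 0.570, 0.001, 0.001, 0.007, 0.900,
0.257, 0.014, 0.570, 0.001, 0.001, 0.007, 0.900,
```

Emit:
jog_arm(
  moves=[0.13,0.007,0,0,0,0,0.9,0.255,0.014,0.02,0,0,0,0.9,0.255,0.014,0.1,0,0,0,0.9,0.255,0.014,0.25,0,0,0,0.9,0.255,0.014,0.4,0,0,0,0.9,0.255,0.014,0.52,0,0,0,0.9,0.255,0.014,0.567,0,0,0,0.9,0.255,0.014,0.567,0,0,0,0.9],
  newtons=50,
)

```text
time: 52.0
position: [0.4848, 0.3064, 0.0722]
tool_rot: [2.121, 2.317, -0.001]
ft_force: [0.4, 0.6, -0.2]
grip_width: 0.946
grip_force: 0.0
```

Emit:
jog_arm(
  moves=[0,0,0,0,0,0,-1,0,0,0,0,0,0,-1,0,0,0,0,0,0,-1,0,0,0,0,0,0,-1,0,0,0,0,0,0,-1,0,0,0,0,0,0,-1,0,0,0,0,0,0,-1,0,0,0,0,0,0,-1],
)

```text
time: 53.0
position: [0.4844, 0.3082, 0.0728]
tool_rot: [-2.119, -2.319, -0.002]
ft_force: [-1.7, -0.5, 4.6]
grip_width: 0.562
grip_force: 78.0
```

Emit:
jog_arm(
  moves=[0,0,-0.05,0,0,0,-1,0,0,-0.18,0,0,0,-1,0,0,-0.34,0,0,0,-1,0,0,-0.5,0,0,0,-1,-0.1,0,-0.55,0,0,0,-1,-0.25,0.01,-0.55,0,0,0,-1,-0.42,0.02,-0.55,0,0,0,-1,-0.58,0.02,-0.55,0,0,0,-1],
)

```text
time: 54.0
position: [0.5056, 0.1329, 0.237]
tool_rot: [2.12, 2.319, -0.0]
ft_force: [-0.3, 0.1, -2.7]
grip_width: 0.563
grip_force: 72.0
```

Run:
```python
from h import *
s=ctrl.get_state();p=s['position'];print(p,s['tool_rot'],s['ft_force'],s['grip_width'],s['grip_force'])
plan([(5,.5255,-.029,.235,4.7,-1),(3,.5255,-.029,.14,4.7,-1)])
```

```text
[0.50560069 0.13292565 0.23703176] [ 2.11989346e+00  2.31851847e+00 -3.16874335e-04] [-0.27383371  0.11395551 -2.71357622] 0.5626381729753748 71.96421373577323
-0.109, 0.004, 0.001, -0.000, 0.000, 0.001, -1.000,
-0.217, 0.007, 0.003, -0.000, 0.000, 0.003, -1.000,
-0.326, 0.011, 0.004, -0.000, 0.000, 0.004, -1.000,
-0.435, 0.014, 0.005, -0.000, 0.000, 0.006, -1.000,
-0.544, 0.018, 0.007, -0.000, 0.000, 0.007, -1.000,
-0.544, 0.018, 0.112, -0.000, 0.000, 0.007, -1.000,
-0.543, 0.018, 0.218, -0.000, 0.000, 0.007, -1.000,
-0.543, 0.018, 0.324, -0.000, 0.000, 0.007, -1.000,
```

Emit:
jog_arm(
  moves=[-0.13,0.004,0,0,0,0,-1,-0.26,0.008,0,0,0,0,-1,-0.4,0.014,0,0,0,0,-1,-0.53,0.018,0.03,0,0,0,-1,-0.53,0.018,0.12,0,0,0,-1,-0.53,0.018,0.22,0,0,0,-1,-0.53,0.018,0.34,0,0,0,-1,-0.53,0.018,0.34,0,0,0,-1],
)

```text
time: 55.0
position: [0.5225, -0.0229, 0.1327]
tool_rot: [-2.117, -2.316, 0.008]
ft_force: [-1.2, 0.2, -3.1]
grip_width: 0.564
grip_force: 67.7
```

Run:
```python
from h import *
ctrl.get_image('top');s=ctrl.get_state();p=s['position'];print(p,s['tool_rot'],s['ft_force'],s['grip_width'],s['grip_force'])
plan([(5,.5255,-.029,.08,4.7,-1),(3,.5255,-.029,.0755,4.7,-1)])
```

```text
[ 0.52441637 -0.02290321  0.13460849] [-2.11857034 -2.31794538  0.00310364] [ 0.26977792  0.07506591 -2.48791032] 0.5593310625853044 67.70063603106337
-0.004, 0.000, 0.036, -0.000, 0.000, 0.001, -1.000,
-0.008, 0.001, 0.073, -0.001, 0.000, 0.003, -1.000,
-0.012, 0.001, 0.109, -0.001, 0.000, 0.004, -1.000,
-0.016, 0.002, 0.146, -0.002, 0.000, 0.006, -1.000,
-0.021, 0.002, 0.182, -0.002, 0.000, 0.007, -1.000,
-0.020, 0.002, 0.187, -0.002, 0.000, 0.007, -1.000,
-0.020, 0.002, 0.192, -0.002, 0.000, 0.007, -1.000,
-0.020, 0.002, 0.197, -0.002, 0.000, 0.007, -1.000,
```

Emit:
jog_arm(
  moves=[-0.02,0.003,0.03,0,0,0,-1,-0.02,0.003,0.07,0,0,0,-1,-0.02,0.003,0.1,0,0,0,-1,-0.02,0.003,0.13,0,0,0,-1,-0.02,0.003,0.16,0,0,0,-1,-0.02,0.003,0.175,0,0,0,-1,-0.02,0.003,0.183,0,0,0,-1,-0.02,0.003,0.183,0,0,0,-1],
)

```text
time: 56.05
position: [0.5269, -0.0286, 0.08]
tool_rot: [2.119, 2.319, 0.0]
ft_force: [0.0, 0.4, -2.5]
grip_width: 0.563
grip_force: 67.7
```

Emit:
jog_arm(
  moves=[0,0,0.002,0,0,0,-1,0,0,0.004,0,0,0,-1,0,0,0.006,0,0,0,-1,0,0,0.008,0,0,0,-1,0,0,0.01,0,0,0,-1,0,0,0.01,0,0,0,-1,0,0,0.01,0,0,0,-1,0,0,0.01,0,0,0,-1],
)

```text
time: 57.05
position: [0.5269, -0.0286, 0.077]
tool_rot: [2.119, 2.319, 0.0]
ft_force: [0.5, 0.4, -2.6]
grip_width: 0.561
grip_force: 67.7
```

Emit:
jog_arm(
  moves=[0,0,0.002,0,0,0,-1,0,0,0.004,0,0,0,-1,0,0,0.006,0,0,0,-1,0,0,0.007,0,0,0,-1,0,0,0.008,0,0,0,-1,0,0,0.008,0,0,0,-1,0,0,0.008,0,0,0,-1,0,0,0.008,0,0,0,-1],
)

```text
time: 58.05
position: [0.5272, -0.0294, 0.0755]
tool_rot: [2.119, 2.318, 0.0]
ft_force: [-2.8, -1.8, 7.2]
grip_width: 0.561
grip_force: 70.3
```

Contact. Release, rise, and head for the square tin.

Emit:
jog_arm(
  moves=[0,0,-0.004,0,0,0,-1,0,0,-0.004,0,0,0,0.9,0,0,-0.004,0,0,0,0.9,0,0,-0.004,0,0,0,0.9,0,0,-0.1,0,0,0,0.9,0,0,-0.28,0,0,0,1,0,0,-0.46,0,0,0,1,0.05,0,-0.56,0,0,0,1],
)

```text
time: 59.05
position: [0.5267, -0.0149, 0.2456]
tool_rot: [2.121, 2.315, 0.006]
ft_force: [-0.2, -0.1, -0.5]
grip_width: 0.994
grip_force: 0.0
```

Run:
```python
from h import *
s=ctrl.get_state();p=s['position'];print(p,s['tool_rot'],s['ft_force'],s['grip_width'])
plan([(8,p[0]+.04,p[1]+.28,.245,9,1)])
```

```text
[ 0.52665252 -0.01485244  0.24559897] [2.12061369 2.31480386 0.00553203] [-0.16253626 -0.11449126 -0.47198553] 0.9937573430734722
0.115, 0.027, 0.000, 0.000, -0.000, -0.008, 1.000,
0.230, 0.054, 0.001, 0.001, -0.000, -0.017, 1.000,
0.344, 0.080, 0.001, 0.001, -0.000, -0.025, 1.000,
0.459, 0.107, 0.002, 0.002, -0.000, -0.033, 1.000,
0.574, 0.134, 0.002, 0.002, -0.000, -0.042, 1.000,
0.689, 0.161, 0.003, 0.003, -0.000, -0.050, 1.000,
0.803, 0.188, 0.003, 0.003, -0.000, -0.058, 1.000,
0.918, 0.214, 0.004, 0.004, -0.001, -0.066, 1.000,
```

Emit:
jog_arm(
  moves=[0.15,0.03,0,0,0,-0.01,1,0.31,0.07,0,0,0,-0.02,1,0.47,0.1,0,0,0,-0.03,1,0.63,0.14,0,0,0,-0.05,1,0.79,0.18,0,0,0,-0.06,1,0.95,0.22,0,0,0,-0.066,1,1,0.25,0,0,0,-0.066,0.9,1,0.25,0,0,0,-0.066,0.9],
)

```text
time: 60.05
position: [0.5732, 0.2923, 0.2417]
tool_rot: [2.036, 2.392, -0.003]
ft_force: [-0.1, -0.1, 0.0]
grip_width: 0.955
grip_force: 0.0
```

Run:
```python
from h import *
ctrl.get_image('top');s=ctrl.get_state();p=s['position'];print(p,s['tool_rot'],s['grip_width'])
x,y=.5787,.3183
plan([(2,x,y,.215,9,.9),(4,x,y,.074,9,.9),(2,x,y,.074,9,.9)])
```

```text
[0.57349573 0.29036029 0.2422467 ] [ 2.03849384e+00  2.38905865e+00 -2.24389827e-03] 0.9532068522104619
0.045, 0.016, 0.045, -0.000, 0.001, 0.000, 0.900,
0.089, 0.032, 0.091, -0.000, 0.002, 0.001, 0.900,
0.090, 0.032, 0.208, -0.000, 0.002, 0.001, 0.900,
0.090, 0.032, 0.326, -0.000, 0.002, 0.001, 0.900,
0.090, 0.032, 0.443, -0.000, 0.002, 0.001, 0.900,
0.090, 0.032, 0.561, -0.000, 0.002, 0.001, 0.900,
0.090, 0.032, 0.561, -0.000, 0.002, 0.001, 0.900,
0.090, 0.032, 0.561, -0.000, 0.002, 0.001, 0.900,
```

Emit:
jog_arm(
  moves=[0.05,0.016,0,0,0,0,0.9,0.09,0.032,0.02,0,0,0,0.9,0.09,0.032,0.12,0,0,0,0.9,0.09,0.032,0.26,0,0,0,0.9,0.09,0.032,0.4,0,0,0,0.9,0.09,0.032,0.52,0,0,0,0.9,0.09,0.032,0.561,0,0,0,0.9,0.09,0.032,0.561,0,0,0,0.9],
  newtons=35,
)

```text
time: 61.1
position: [0.5782, 0.3201, 0.074]
tool_rot: [-2.038, -2.391, 0.001]
ft_force: [0.8, 0.5, 0.6]
grip_width: 0.949
grip_force: 0.0
```

Emit:
jog_arm(
  moves=[0,0,0,0,0,0,-1,0,0,0,0,0,0,-1,0,0,0,0,0,0,-1,0,0,0,0,0,0,-1,0,0,0,0,0,0,-1,0,0,0,0,0,0,-1,0,0,0,0,0,0,-1,0,0,0,0,0,0,-1],
)

```text
time: 62.1
position: [0.5785, 0.3202, 0.0747]
tool_rot: [-2.038, -2.391, -0.001]
ft_force: [0.0, 0.3, 4.4]
grip_width: 0.568
grip_force: 35.0
```

Emit:
jog_arm(
  moves=[0,0,-0.15,0,0,0,-1,0,0,-0.34,0,0,0,-1,0,0,-0.53,0,0,0,-1,-0.15,-0.06,-0.55,0,0,0,-1,-0.33,-0.12,-0.55,0,0,0,-1,-0.51,-0.19,-0.55,0,0,0,-1,-0.69,-0.26,-0.55,0,0,0,-1,-0.85,-0.327,-0.55,0,0,0,-1],
)

```text
time: 63.1
position: [0.5208, 0.0501, 0.2381]
tool_rot: [-2.038, -2.39, 0.002]
ft_force: [0.6, -0.8, -3.1]
grip_width: 0.568
grip_force: 35.0
```

Run:
```python
from h import *
ctrl.get_image('top');s=ctrl.get_state();p=s['position'];print(p,s['tool_rot'],s['ft_force'],s['grip_width'],s['grip_force'])
plan([(2,.522,.05,.22,9.1,-1),(5,.522,.05,.09,9.1,-1),(1,.522,.05,.085,9.1,-1)])
```

```text
[0.51936153 0.04071451 0.23847118] [ 2.05070597  2.37968729 -0.00757453] [-0.78420964 -7.01672011 -3.78325463] 0.5745254137954244 34.965083599090576
0.015, 0.007, 0.031, -0.002, 0.002, -0.005, -1.000,
0.030, 0.013, 0.061, -0.003, 0.003, -0.010, -1.000,
0.030, 0.014, 0.148, -0.003, 0.003, -0.010, -1.000,
0.030, 0.014, 0.235, -0.003, 0.003, -0.010, -1.000,
0.030, 0.014, 0.321, -0.003, 0.003, -0.010, -1.000,
0.031, 0.015, 0.408, -0.003, 0.003, -0.010, -1.000,
0.031, 0.015, 0.495, -0.003, 0.003, -0.010, -1.000,
0.031, 0.015, 0.511, -0.003, 0.003, -0.010, -1.000,
```

Emit:
jog_arm(
  moves=[-0.01,0,0.03,0,0,0,-1,-0.01,0,0.1,0,0,0,-1,-0.01,0,0.18,0,0,0,-1,-0.01,0,0.26,0,0,0,-1,-0.01,0,0.32,0,0,0,-1,-0.01,0,0.36,0,0,0,-1,-0.01,0,0.37,0,0,0,-1,-0.01,0,0.37,0,0,0,-1],
)

```text
time: 64.15
position: [0.5228, 0.0498, 0.1286]
tool_rot: [2.037, 2.391, 0.001]
ft_force: [1.0, 0.3, -2.9]
grip_width: 0.568
grip_force: 35.0
```

Position is right. Lower to about 0.079 (0.165 units), then creep down.

Emit:
jog_arm(
  moves=[0,0,0.03,0,0,0,-1,0,0,0.06,0,0,0,-1,0,0,0.09,0,0,0,-1,0,0,0.115,0,0,0,-1,0,0,0.14,0,0,0,-1,0,0,0.155,0,0,0,-1,0,0,0.163,0,0,0,-1,0,0,0.163,0,0,0,-1],
)

```text
time: 65.15
position: [0.5225, 0.0497, 0.0793]
tool_rot: [2.038, 2.391, 0.0]
ft_force: [-0.1, -0.4, -2.2]
grip_width: 0.568
grip_force: 35.0
```

Emit:
jog_arm(
  moves=[0,0,0.002,0,0,0,-1,0,0,0.004,0,0,0,-1,0,0,0.006,0,0,0,-1,0,0,0.008,0,0,0,-1,0,0,0.009,0,0,0,-1,0,0,0.009,0,0,0,-1,0,0,0.009,0,0,0,-1,0,0,0.009,0,0,0,-1],
)

```text
time: 66.15
position: [0.5225, 0.0497, 0.0767]
tool_rot: [2.038, 2.391, 0.0]
ft_force: [-0.5, -1.6, -2.8]
grip_width: 0.565
grip_force: 35.0
```

Emit:
jog_arm(
  moves=[0,0,0.002,0,0,0,-1,0,0,0.004,0,0,0,-1,0,0,0.004,0,0,0,-1,0,0,0.004,0,0,0,0.9,0,0,0.002,0,0,0,0.9,0,0,0.002,0,0,0,0.9,0,0,0.002,0,0,0,0.9,0,0,0,0,0,0,0.9],
)

```text
time: 67.15
position: [0.5224, 0.0497, 0.0766]
tool_rot: [-2.038, -2.391, 0.0]
ft_force: [0.6, 0.1, 0.4]
grip_width: 0.939
grip_force: 0.0
```

Emit:
jog_arm(
  moves=[0,0,-0.05,0,0,0,1,0,0,-0.2,0,0,0,1,0,0,-0.4,0,0,0,1,0,0,-0.55,0,0,0,1,0.2,-0.1,-0.6,0,0,0,1,0.4,-0.2,-0.6,0,0,0,1,0.6,-0.3,-0.6,0,0,0,1,0.8,-0.4,-0.6,0,0,0,1],
)

```text
time: 68.15
position: [0.3765, 0.2529, 0.2582]
tool_rot: [-2.038, -2.39, -0.005]
ft_force: [1.3, -0.1, -1.3]
grip_width: 1.001
grip_force: 0.0
```

Emit:
jog_arm(
  moves=[0.15,0,0,0,0,0,1,0.3,0,0,0,0,0,1,0.45,0,0,0,0,0,1,0.6,0,0,0,0,0,1,0.6,0,0,0,0,0,1,0.6,0,0,0,0,0,1,0.6,0,0,0,0,0,1,0.6,0,0,0,0,0,1],
)

```text
time: 69.15
position: [0.3495, 0.4284, 0.2572]
tool_rot: [-2.039, -2.389, -0.001]
ft_force: [-0.2, 0.2, 0.2]
grip_width: 0.997
grip_force: 0.0
```

Run:
```python
from h import *;import pickle
d=img('top');e=img('scene');pickle.dump((d,e),open('end.pkl','wb'))
o=np.hstack([cv2.resize(d['pixels'][110:310,190:430],(480,400)),cv2.resize(e['pixels'][130:280,170:340],(320,282)) if 0 else cv2.resize(e['pixels'][130:310,176:320],(320,400))])
cv2.imwrite('pics/end.png',o[:,:,::-1]);s=ctrl.get_state();print(s['position'],s['time'])
```

```text
[0.34927256 0.42869013 0.25702433] 69.25
```

View pics/end.png

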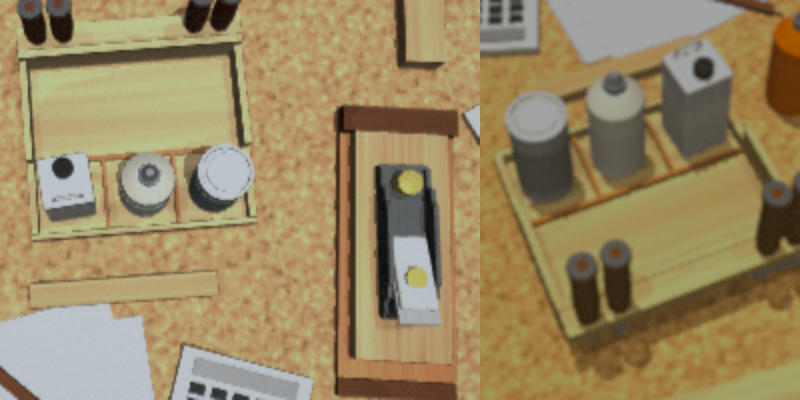

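The final view shows all three containers upright in their own cells. The cap, nozzle and lid are at (221,194), (264,196) and (302,197), within 2 px of where they started. The plane lies along the board, centred.

```bash
python3 -c "
from bench import ctrl
print(ctrl.close_job())"
```

```text
the job is handed in; nothing more can be done
None
```

I handed the job in at about 69 s: the plane lies centred along the pine board, and the three containers stand upright in their own cells within about 3 mm of where they started; the glue bottle slipped from the first grip but stayed upright in its cell.

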